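# Check the showroom's knob samples and set the loose ones aside

### The job

Check the four sample boards that carry a T-bar knob, one after another from the robot's left to its right, by giving each knob a gentle twist without wrenching it: a sound one gives a little and springs back, a loose one keeps turning. Slide every board whose knob is loose out of its lane and over the counter until it lies flat on the dark rework mat, its bar left well askew as the sign for the fitter; never lift a board by its knob. Leave the sound samples home in their lanes with their knobs straight, and do not disturb the bow-handle sample, the touch-up bottle or the tape roll.

Things in the scene. Friction and masses are not known exactly. Their poses are not given: they have to be found in the camera images.
- stand: Fixed aluminium comb: back rail (16 mm high, front face at x +72 mm) and six dividers (14 mm high and wide, front ends at x -38 mm) make five floorless lanes, 84 mm wide, centres at y +196, +98, 0, -98, -196 mm (+y: robot's left), open towards the robot (-x). Origin on the counter at mid row; a board at home has its centre at x = 0.
- mat: Thin dark rubber rework mat, 200 mm (its x) by 230 mm (its y), 1 mm thick, flat on the counter in front of the stand to its left or right; boards slide freely over its edge, and two fit side by side along y. Origin at its centre.
- board_a (a point): Centre (half-way up) of one of four alike knob samples: wood-faced board 140 (x) x 80 (y) x 20 mm, about 0.4 kg, flat in a lane with 2 mm play each side and up to 3 mm before the rail. On its middle a one-screw steel T-bar knob: 10 mm post, round bar 12 mm thick, 70 mm long, along the board's y when straight, bar axis 36 mm above this point. Lanes are shuffled.
- board_b (a point): Centre (half-way up) of one of four alike knob samples: wood-faced board 140 (x) x 80 (y) x 20 mm, about 0.4 kg, flat in a lane with 2 mm play each side and up to 3 mm before the rail. On its middle a one-screw steel T-bar knob: 10 mm post, round bar 12 mm thick, 70 mm long, along the board's y when straight, bar axis 36 mm above this point. Lanes are shuffled.
- board_c (a point): Centre (half-way up) of one of four alike knob samples: wood-faced board 140 (x) x 80 (y) x 20 mm, about 0.4 kg, flat in a lane with 2 mm play each side and up to 3 mm before the rail. On its middle a one-screw steel T-bar knob: 10 mm post, round bar 12 mm thick, 70 mm long, along the board's y when straight, bar axis 36 mm above this point. Lanes are shuffled.
- board_d (a point): Centre (half-way up) of one of four alike knob samples: wood-faced board 140 (x) x 80 (y) x 20 mm, about 0.4 kg, flat in a lane with 2 mm play each side and up to 3 mm before the rail. On its middle a one-screw steel T-bar knob: 10 mm post, round bar 12 mm thick, 70 mm long, along the board's y when straight, bar axis 36 mm above this point. Lanes are shuffled.
- knob_a (a joint): Turn (rad, anticlockwise +, 0 as fitted) of the T-bar of board_a. Sound: stiff spring, 1.8 N m/rad (3 N at the bar's end: 0.05 rad), springs back; over 10 N at the bar's end is wrenching. Loose: keeps turning under 2 N at the bar's end, stays where left. A fair twist moves it 0.03 or more; 0.25 or more counts as well askew. Pushed to the back, the board bears on the rail; pulled forward, it slides out.
- knob_b (a joint): Turn (rad, anticlockwise +, 0 as fitted) of the T-bar of board_b. Sound: stiff spring, 1.8 N m/rad (3 N at the bar's end: 0.05 rad), springs back; over 10 N at the bar's end is wrenching. Loose: keeps turning under 2 N at the bar's end, stays where left. A fair twist moves it 0.03 or more; 0.25 or more counts as well askew. Pushed to the back, the board bears on the rail; pulled forward, it slides out.
- knob_c (a joint): Turn (rad, anticlockwise +, 0 as fitted) of the T-bar of board_c. Sound: stiff spring, 1.8 N m/rad (3 N at the bar's end: 0.05 rad), springs back; over 10 N at the bar's end is wrenching. Loose: keeps turning under 2 N at the bar's end, stays where left. A fair twist moves it 0.03 or more; 0.25 or more counts as well askew. Pushed to the back, the board bears on the rail; pulled forward, it slides out.
- knob_d (a joint): Turn (rad, anticlockwise +, 0 as fitted) of the T-bar of board_d. Sound: stiff spring, 1.8 N m/rad (3 N at the bar's end: 0.05 rad), springs back; over 10 N at the bar's end is wrenching. Loose: keeps turning under 2 N at the bar's end, stays where left. A fair twist moves it 0.03 or more; 0.25 or more counts as well askew. Pushed to the back, the board bears on the rail; pulled forward, it slides out.
- bow_board (a point): Bystander: centre of a like board in the middle lane, with a two-screw bow handle (96 mm long along x, 35 mm high) that cannot turn; not one of the four to be checked.
- touchup_mid (a point): Bystander: centre of a small amber touch-up bottle, 38 mm across, 78 mm high, standing beside the stand on the left.
- tape_mid (a point): Bystander: centre of a roll of tape lying flat, 80 mm across, 24 mm high, to the right of the stand.
- catalogue: Fixed catalogue lying flat, 182 mm (x) by 122 mm (y), 8 mm thick, in front of the stand on the side opposite to the mat. Origin under its centre.
Mind the look-alikes: they are no part of the job. Leave any blue or purple look-alike of the part that bears board_a alone.

How it is judged:
On the way, in this order (a step that is already met when the one before it is completed fails the run):
1. the T-bar knob of the first knob sample from the robot's left, still in its lane, has been twisted until it gives by at least 0.03 rad either way (((y of board_a in the frame of stand between 0.166 and 0.226 m and x of board_a in the frame of stand between -0.04 and 0.04 m and (value of joint knob_a above 0.03 rad or value of joint knob_a below -0.03 rad)) or (y of board_b in the frame of stand between 0.166 and 0.226 m and x of board_b in the frame of stand between -0.04 and 0.04 m and (value of joint knob_b above 0.03 rad or value of joint knob_b below -0.03 rad)) or (y of board_c in the frame of stand between 0.166 and 0.226 m and x of board_c in the frame of stand between -0.04 and 0.04 m and (value of joint knob_c above 0.03 rad or value of joint knob_c below -0.03 rad)) or (y of board_d in the frame of stand between 0.166 and 0.226 m and x of board_d in the frame of stand between -0.04 and 0.04 m and (value of joint knob_d above 0.03 rad or value of joint knob_d below -0.03 rad)))), for 0.06 s.
2. the T-bar knob of the second knob sample from the robot's left, still in its lane, has been twisted until it gives by at least 0.03 rad either way (((y of board_a in the frame of stand between 0.068 and 0.128 m and x of board_a in the frame of stand between -0.04 and 0.04 m and (value of joint knob_a above 0.03 rad or value of joint knob_a below -0.03 rad)) or (y of board_b in the frame of stand between 0.068 and 0.128 m and x of board_b in the frame of stand between -0.04 and 0.04 m and (value of joint knob_b above 0.03 rad or value of joint knob_b below -0.03 rad)) or (y of board_c in the frame of stand between 0.068 and 0.128 m and x of board_c in the frame of stand between -0.04 and 0.04 m and (value of joint knob_c above 0.03 rad or value of joint knob_c below -0.03 rad)) or (y of board_d in the frame of stand between 0.068 and 0.128 m and x of board_d in the frame of stand between -0.04 and 0.04 m and (value of joint knob_d above 0.03 rad or value of joint knob_d below -0.03 rad)))), for 0.06 s.
3. the T-bar knob of the third knob sample from the robot's left, still in its lane, has been twisted until it gives by at least 0.03 rad either way (((y of board_a in the frame of stand between -0.128 and -0.068 m and x of board_a in the frame of stand between -0.04 and 0.04 m and (value of joint knob_a above 0.03 rad or value of joint knob_a below -0.03 rad)) or (y of board_b in the frame of stand between -0.128 and -0.068 m and x of board_b in the frame of stand between -0.04 and 0.04 m and (value of joint knob_b above 0.03 rad or value of joint knob_b below -0.03 rad)) or (y of board_c in the frame of stand between -0.128 and -0.068 m and x of board_c in the frame of stand between -0.04 and 0.04 m and (value of joint knob_c above 0.03 rad or value of joint knob_c below -0.03 rad)) or (y of board_d in the frame of stand between -0.128 and -0.068 m and x of board_d in the frame of stand between -0.04 and 0.04 m and (value of joint knob_d above 0.03 rad or value of joint knob_d below -0.03 rad)))), for 0.06 s.
4. the T-bar knob of the fourth knob sample from the robot's left, still in its lane, has been twisted until it gives by at least 0.03 rad either way (((y of board_a in the frame of stand between -0.226 and -0.166 m and x of board_a in the frame of stand between -0.04 and 0.04 m and (value of joint knob_a above 0.03 rad or value of joint knob_a below -0.03 rad)) or (y of board_b in the frame of stand between -0.226 and -0.166 m and x of board_b in the frame of stand between -0.04 and 0.04 m and (value of joint knob_b above 0.03 rad or value of joint knob_b below -0.03 rad)) or (y of board_c in the frame of stand between -0.226 and -0.166 m and x of board_c in the frame of stand between -0.04 and 0.04 m and (value of joint knob_c above 0.03 rad or value of joint knob_c below -0.03 rad)) or (y of board_d in the frame of stand between -0.226 and -0.166 m and x of board_d in the frame of stand between -0.04 and 0.04 m and (value of joint knob_d above 0.03 rad or value of joint knob_d below -0.03 rad)))), for 0.06 s.
At the end, for the whole second after the job is handed in: The two boards with loose knobs lie flat and at rest on the mat, centre within 50 mm along its x and 95 mm along its y of the mat's centre, not stacked, bars 0.25 rad or more askew; the other two flat and at rest in their lanes, within 20 mm of home, knobs straight (0.03 rad) ((((x of board_a in the frame of mat between -0.05 and 0.05 m and y of board_a in the frame of mat between -0.095 and 0.095 m) and (value of joint knob_a above 0.25 rad or value of joint knob_a below -0.25 rad)) or (x of board_a in the frame of stand between -0.02 and 0.02 m and y of board_a in the frame of stand between -0.24 and 0.24 m and not (value of joint knob_a above 0.03 rad or value of joint knob_a below -0.03 rad))) and height (world z) of each of board_a, board_b, board_c, board_d below 0.014 m and angle between each of board_a, board_b, board_c, board_d's own z axis and vertical below 0.06 rad and linear speed of each of sample_a, sample_b, sample_c, sample_d below 0.01 m/s and (((x of board_b in the frame of mat between -0.05 and 0.05 m and y of board_b in the frame of mat between -0.095 and 0.095 m) and (value of joint knob_b above 0.25 rad or value of joint knob_b below -0.25 rad)) or (x of board_b in the frame of stand between -0.02 and 0.02 m and y of board_b in the frame of stand between -0.24 and 0.24 m and not (value of joint knob_b above 0.03 rad or value of joint knob_b below -0.03 rad))) and (((x of board_c in the frame of mat between -0.05 and 0.05 m and y of board_c in the frame of mat between -0.095 and 0.095 m) and (value of joint knob_c above 0.25 rad or value of joint knob_c below -0.25 rad)) or (x of board_c in the frame of stand between -0.02 and 0.02 m and y of board_c in the frame of stand between -0.24 and 0.24 m and not (value of joint knob_c above 0.03 rad or value of joint knob_c below -0.03 rad))) and (((x of board_d in the frame of mat between -0.05 and 0.05 m and y of board_d in the frame of mat between -0.095 and 0.095 m) and (value of joint knob_d above 0.25 rad or value of joint knob_d below -0.25 rad)) or (x of board_d in the frame of stand between -0.02 and 0.02 m and y of board_d in the frame of stand between -0.24 and 0.24 m and not (value of joint knob_d above 0.03 rad or value of joint knob_d below -0.03 rad))) and (((x of board_a in the frame of mat between -0.05 and 0.05 m and y of board_a in the frame of mat between -0.095 and 0.095 m) and (x of board_b in the frame of mat between -0.05 and 0.05 m and y of board_b in the frame of mat between -0.095 and 0.095 m)) or ((x of board_a in the frame of mat between -0.05 and 0.05 m and y of board_a in the frame of mat between -0.095 and 0.095 m) and (x of board_c in the frame of mat between -0.05 and 0.05 m and y of board_c in the frame of mat between -0.095 and 0.095 m)) or ((x of board_a in the frame of mat between -0.05 and 0.05 m and y of board_a in the frame of mat between -0.095 and 0.095 m) and (x of board_d in the frame of mat between -0.05 and 0.05 m and y of board_d in the frame of mat between -0.095 and 0.095 m)) or ((x of board_b in the frame of mat between -0.05 and 0.05 m and y of board_b in the frame of mat between -0.095 and 0.095 m) and (x of board_c in the frame of mat between -0.05 and 0.05 m and y of board_c in the frame of mat between -0.095 and 0.095 m)) or ((x of board_b in the frame of mat between -0.05 and 0.05 m and y of board_b in the frame of mat between -0.095 and 0.095 m) and (x of board_d in the frame of mat between -0.05 and 0.05 m and y of board_d in the frame of mat between -0.095 and 0.095 m)) or ((x of board_c in the frame of mat between -0.05 and 0.05 m and y of board_c in the frame of mat between -0.095 and 0.095 m) and (x of board_d in the frame of mat between -0.05 and 0.05 m and y of board_d in the frame of mat between -0.095 and 0.095 m)))); the robot touches nothing.
It fails at once if a knob is wrenched: its sample is forced against the stand with more than 20 N (contact force between any of sample_a, sample_b, sample_c, sample_d and stand above 20 N).
It fails at once if a knob sample is lifted or tipped: the centre of its board comes more than 15 mm above its resting height (height (world z) of any of board_a, board_b, board_c, board_d above 0.025 m).
It fails at once if the bow-handle sample, the touch-up bottle or the tape roll is moved more than 20 mm (distance of any of bow_board, touchup_mid, tape_mid from where it was at the start of the episode above 0.02 m).
It also fails if it takes over 72 s, if anything falls off the work surface, if the arm or the gripper's body presses on something with over 40 N, if the wrist force passes 120 N, or if a joint passes its speed limit or range.

### The arm

A 6-joint arm with a two-finger parallel gripper is mounted at the origin on the work surface. World frame = base frame: x ahead of the robot, y to its left, z up, the work surface at z = 0. Lengths are in m, angles in rad, forces in N, time in s.
With the tool pointing down it reaches from about 0.25 to 0.725 m from the base axis. Payload 4 kg.
Tool frame: the origin (TCP) lies midway between the tips of the shut fingers; the grasp point (between the pads) lies 19 mm behind it; z points along the fingers, y is the direction in which the jaws open and shut (so a half turn about z gives the same grasp; the last joint's range is limited). The gripper opens to 85 mm and grips with 20 to 120 N. Pads are 22 mm wide; open, the fingers measure 114 mm over their backs; the gripper's body (76 mm by 85 mm) begins 54 mm behind the grasp point. The pads swing forward as they close: fully open they stand 13 mm farther back than shut.
Start: joints at [1.11, 0.241, 0.005, 1.335, 0, 1.571], TCP at [0.222, 0.448, 0.231] pointing down, gripper open.
Joint ranges: [-2.72, 2.72], [-1.05, 1.87], [-1.09, 1.28], [-1.99, 2.15], [-1.42, 1.44], [-3.14, 3.14]. Speed limits (rad/s): [2.79, 2.79, 3.14, 3.14, 3.14, 3.14].

### API

Orientations are given as a unit quaternion [x, y, z, w].
In Python, from workcell import get_obs, camera, camera_model, job_done, masks_of gives the robot as it stands.
- The arm moves only by the tool jog_arm, never from a script. Its argument "deltas" is a list that holds one entry, the list of rows, each a list of 7 numbers: the shift along the tool's x, y, z in mm, then the turn, a rotation vector about the tool's x, y, z in degrees, then the finger opening in mm, from 0 to 85.4. A call has 1 to 5 rows; each row shifts and turns the pose as measured when the row begins, along the tool's axes as they then stand; what a row does not reach is not made up. A row lasts 1/10 s, in which the tool goes at most 50 mm and 8.59 degrees, less where a joint would pass 70% of its speed; a pose out of reach is approached as far as the arm can. A call with a gripper value outside its range is refused whole. The fingers move at their own pace and stop on an object; the grip force is fixed at half the most. Time passes only in rows, so rows that do not move let the fingers close. It gives the time, the measured TCP pose, the force and the opening at its end, in the units of the state.
- get_obs(): the state, without advancing time (a new reading comes with each control period).
- camera(name): name is "scene" or "top" or "wrist"; returns the picture (420x560x3 uint8, red, green, blue); there is no depth.
- camera_model(name): a dict with "fovy" (degrees; the focal length in pixels is half the picture's height over the tangent of half this angle, whatever the lens; pixels are square), "cx", "cy" (the principal point, pixels), "pose" (4x4, takes a point from camera to world coordinates); the wrist camera has in their place "T_tool_cam" (4x4, takes a point from camera to tool coordinates, whose origin is the TCP and whose axes are the flange's). Camera axes: x right, y down, z forward; pixel columns grow to the right and rows downward; lengths in m; the calibration is good to about 2 mm. A picture is of the moment at which its call begins: read the wrist's pose just before it. camera_model takes no time and is no camera call.
- job_done(): hands the job in, once; it reports no verdict.
Trained networks look in the newest picture that a camera, given by its name, has taken for a name from the list of things; names that differ only in an ending like _2 or _b are one class to them, and where a whole thing is asked for, a point or a joint stands for the part that bears it (a point fixed in the world has none). Each returns a list of dicts, best first, with "conf" (0 to 1); they miss things now and then, are a little off and sometimes report something else, mostly with a low value. They report only what shows in the picture. A call takes as long as a camera call. They do not tell look-alikes from the thing itself.
- masks_of(target, camera): "pixels" (420x560 bool, what is visible of it) and "at" ([column, row] in pixels, amid what is visible of it).
The state is a dict: "clock": time; "joint_pos": joint angles; "joint_vel": joint speeds; "tau": joint torques, N m; "eef_pos": TCP position; "tool_rot": TCP orientation; "ft_force": force on the tool from outside, world axes, zero at the start; "ft_torque": the same for the moment, N m; "grip_width": finger opening in m.
Only numpy, scipy, OpenCV 4.12 (cv2) and the standard library are available. Lean on these libraries where they do the work, as an engineer would, in place of code of your own. Each camera call takes 0.05 s, during which the arm holds its last target. There are 200 camera calls.

## Working session

There is one attempt and no reset: what is moved stays moved. The work goes in short steps, Python scripts to look and compute and a tool call to move; the robot and the scene stay as the last step left them, time stands still between calls to the robot, and variables do not carry over. Pictures are saved under pics/ and viewed, about 8 in all and at most 12, crops included, and the job is handed in when it is done.

Besides the shell and the picture viewer there is one more tool, called after "Emit:" by a JSON object that holds its "op" and its "data", one argument or row to a line. jog_arm: Moves the arm, as the interface text tells. Its arguments: {"type":"object","properties":{"deltas":{"type":"array"}},"required":["deltas"]}

```bash
mkdir -p pics; ls
python3 - <<'E'
from workcell import *
import cv2
o=get_obs();print(o)
for n in ("scene","top"):
    im=camera(n);cv2.imwrite(f"pics/{n}0.png",im[:,:,::-1]);m=camera_model(n);print(n,m)
    for t in ("stand","mat","board_a","bow_board","touchup_mid","tape_mid","catalogue"):
        print(t,[(round(d['conf'],2),[round(float(v),1) for v in d['at']],int(d['pixels'].sum())) for d in masks_of(t,n)])
print(camera_model("wrist"))
E
```

```text
pics
{'clock': 0.0, 'joint_pos': array([ 1.10997058e+00,  2.41383688e-01,  3.71086458e-03,  1.33517097e+00,
       -1.49316785e-05,  1.57079586e+00]), 'joint_vel': array([ 4.00238713e-04,  2.49934680e-03, -2.80858108e-05,  1.57382142e-03,
        6.15784790e-04,  7.14293600e-04]), 'tau': array([-1.18573655e-03, -3.72324729e+01,  2.52404022e+01,  1.70134770e-02,
       -9.62874469e-05, -1.60056817e-05]), 'eef_pos': array([0.22206921, 0.44727926, 0.23042246]), 'tool_rot': array([ 2.28379151e-01,  9.73571731e-01, -9.98383212e-04, -2.26531395e-04]), 'ft_force': array([ 0.90542718, -0.07166021, -0.08062038]), 'ft_torque': array([0.01387088, 0.04371121, 0.01418772]), 'grip_width': 0.08524779248681397}
scene {'fovy': 46.433345381190094, 'cx': 278.6116076798598, 'cy': 213.8980947845024, 'pose': array([[ 0.04843504,  0.64115035, -0.76588529,  1.56180716],
       [ 0.99867432, -0.04446314,  0.02593505, -0.02967657],
       [-0.0174254 , -0.76612613, -0.64245397,  1.00441999],
       [ 0.        ,  0.        ,  0.        ,  1.        ]])}
stand [(0.65, [290.1, 304.7], 3052)]
mat [(0.79, [399.2,
[... 921 characters left out ...]
2.7], 1457), (0.65, [193.2, 144.4], 1577)]
bow_board [(0.58, [264.3, 145.4], 1487)]
touchup_mid [(0.82, [155.0, 153.1], 227), (0.52, [298.6, 144.9], 1556)]
tape_mid [(0.88, [375.7, 148.1], 332)]
catalogue [(0.69, [396.9, 207.7], 2964), (0.61, [383.5, 148.0], 410)]
{'fovy': 63.147343833232206, 'cx': 278.1845904648101, 'cy': 206.07725789250037, 'T_tool_cam': array([[ 3.39312918e-04, -9.58355475e-01, -2.85577780e-01,
         7.21482600e-02],
       [ 9.99998848e-01, -9.73192686e-05,  1.51475013e-03,
         3.52379006e-04],
       [-1.47946131e-03, -2.85577965e-01,  9.58354338e-01,
        -1.43453330e-01],
       [ 0.00000000e+00,  0.00000000e+00,  0.00000000e+00,
         1.00000000e+00]])}
```

```bash
python3 -c "
import cv2
i=cv2.imread('pics/top0.png');cv2.imwrite('pics/top0c.png',cv2.resize(i[90:350,70:470],None,fx=2,fy=2,interpolation=cv2.INTER_CUBIC))"
```

```text
(no output)
```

View pics/top0c.png

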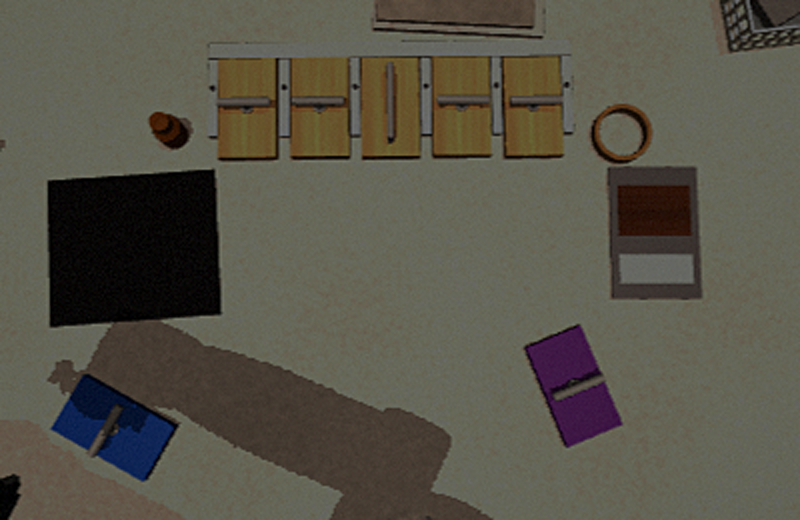

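View pics/scene0.png

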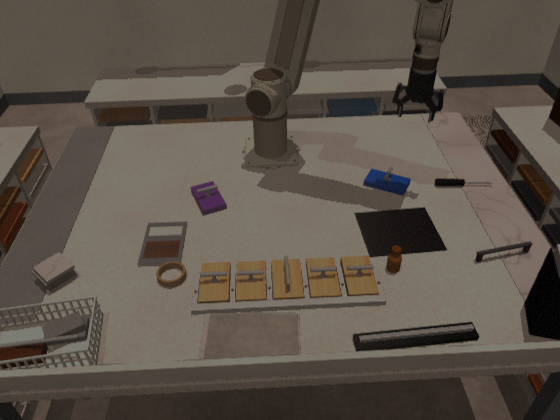

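The scene picture agrees with the top picture. In the top crop:
- The five wood boards sit in the comb at crop x≈247, 320, 391, 461, 533, y≈108. The middle one, with the bar along x, is the bow sample.
- The mat is on the left, about (48–220, 170–325), and the bottle is at (170,130).
- The tape is at (622,132) and the catalogue at (655,232).
- The blue board (115,428) and purple board (573,385) are the look-alikes, so I leave both alone.

The four wood boards in lanes 1, 2, 4 and 5 are the ones meant.

```bash
cat > h.py <<'E'
import numpy as np, cv2
from workcell import *
def ray(n,uv,z,m=None,T=None):
    m=m or camera_model(n); T=m["pose"] if T is None else T
    f=210/np.tan(np.radians(m["fovy"]/2)); uv=np.atleast_2d(np.array(uv,float))
    d=np.c_[(uv[:,0]-m["cx"])/f,(uv[:,1]-m["cy"])/f,np.ones(len(uv))]@T[:3,:3].T
    return T[:3,3]+d*((z-T[2,3])/d[:,2])[:,None]
def rects(n,im,mask,z,amin):
    """min-area rectangles (world) of the blobs of a mask lying at height z"""
    out=[]
    for c in cv2.findContours(mask.astype(np.uint8),cv2.RETR_EXTERNAL,cv2.CHAIN_APPROX_NONE)[0]:
        if cv2.contourArea(c)<amin: continue
        p=ray(n,c[:,0,:],z)[:,:2]
        out.append((cv2.minAreaRect((p*1000).astype(np.float32)),c[:,0].mean(0)))
    return out
E
python3 - <<'E'
from h import *
im=cv2.imread("pics/top0.png"); hsv=cv2.cvtColor(im,cv2.COLOR_BGR2HSV)
wood=(hsv[...,0]>8)&(hsv[...,0]<30)&(hsv[...,1]>100)&(hsv[...,2]>60)
roi=np.zeros_like(wood); roi[110:175,170:360]=1
for r,c in rects("top",im,wood&roi,0.02,300): print("wood",np.round(r[0],1),np.round(r[1],1),round(r[2],1),c.round())
dark=hsv[...,2]<25; roi[:]=0; roi[165:265,85:190]=1
for r,c in rects("top",im,dark&roi,0.001,800): print("mat",np.round(r[0],1),np.round(r[1],1),round(r[2],1),c.round())
# bars: low saturation inside boards
roi[:]=0; roi[130:155,170:360]=1
for r,c in rects("top",im,(hsv[...,1]<70)&(hsv[...,2]>60)&roi,0.05,60): print("grey",np.round(r[0],1),np.round(r[1],1),round(r[2],1),c.round())
for nm,uv,z in (("railL",(174,112),.016),("railR",(356,111),.016),("divL",(175,158),.014),("divR",(356,157),.014)): print(nm,ray("top",uv,z).round(4))
E
```

```text
wood [655.7 118.3] [137.8  79.9] 0.1 [230. 143.]
wood [656.4 218.6] [138.7  77. ] 0.2 [193. 143.]
wood [ 654.4 -174.1] [ 79.9 138.8] 89.6 [336. 142.]
wood [655.7 -76.2] [ 79.7 138.9] 88.9 [300. 142.]
wood [656.7  22.9] [ 79.9 138.3] 89.0 [265. 143.]
mat [468.6 374.3] [199.3 227.5] 3.2 [136. 214.]
grey [ 646.6 -185.1] [91.9 66. ] 89.3 [347. 141.]
grey [ 647.3 -120.2] [66.2 13.6] 0.7 [318. 142.]
grey [648.5 -25.5] [13.4 65.9] 89.0 [283. 142.]
grey [649.6  69.2] [10.7 65.7] 89.5 [247. 141.]
grey [650.7 163.6] [65.8 13.3] 0.1 [212. 142.]
grey [651.5 229. ] [90.9 65.6] 89.3 [182. 141.]
railL [[0.7473 0.2724 0.016 ]]
railR [[ 0.7447 -0.2337  0.016 ]]
divL [[0.6174 0.2683 0.014 ]]
divR [[ 0.6139 -0.2288  0.014 ]]
```

```bash
cat >> h.py <<'E'
from scipy.spatial.transform import Rotation as R
def plan(x,y,z,yaw,n,grip=None):
    """rows (tool frame) from here to a pointing-down pose whose tool y has azimuth yaw (deg)"""
    o=get_obs(); A=R.from_quat(o["tool_rot"]); p=o["eef_pos"]*1e3
    B=R.from_euler("z",yaw-90,degrees=True)*R.from_quat([0,1,0,0]) if 0 else R.from_matrix(np.c_[[-np.sin(np.radians(yaw)),np.cos(np.radians(yaw)),0],[np.cos(np.radians(yaw)),np.sin(np.radians(yaw)),0],[0,0,-1]])
    rv=(A.inv()*B).as_rotvec(); d=(np.array([x,y,z])*1e3-p)/n
    print("t",round(o["clock"],2),"rot",np.degrees(rv).round(1),"d",(d*n).round(1),"F",o["ft_force"].round(1),"grip",round(o["grip_width"]*1e3,1))
    for k in range(n):
        C=A*R.from_rotvec(rv*k/n)
        print([float(v) for v in C.inv().apply(d).round(1)]+[float(v) for v in np.degrees(rv/n).round(2)]+[grip])
E
python3 - <<'E'
from h import *
plan(.655,.19,.12,0,12,30)
E
```

```text
t 0.8 rot [ 0.  -0.  63.6] d [ 432.7 -257.9 -111.3] F [ 0.3 -0.5  0.1] grip 85.3
[-41.9, -3.2, 9.3, 0.0, -0.0, 5.3, 30]
[-42.0, 0.7, 9.3, 0.0, -0.0, 5.3, 30]
[-41.7, 4.5, 9.3, 0.0, -0.0, 5.3, 30]
[-41.1, 8.4, 9.3, 0.0, -0.0, 5.3, 30]
[-40.2, 12.1, 9.3, 0.0, -0.0, 5.3, 30]
[-38.9, 15.8, 9.3, 0.0, -0.0, 5.3, 30]
[-37.3, 19.3, 9.3, 0.0, -0.0, 5.3, 30]
[-35.3, 22.7, 9.3, 0.0, -0.0, 5.3, 30]
[-33.1, 25.8, 9.3, 0.0, -0.0, 5.3, 30]
[-30.5, 28.8, 9.3, 0.0, -0.0, 5.3, 30]
[-27.8, 31.5, 9.3, 0.0, -0.0, 5.3, 30]
[-24.7, 33.9, 9.3, 0.0, -0.0, 5.3, 30]
```

Emit:
{"op": "jog_arm", "data": {
  "deltas": [
    [[-42, -3, 9, 0, 0, 5.3, 30], [-42, 1, 9, 0, 0, 5.3, 30], [-42, 4.5, 9, 0, 0, 5.3, 30], [-41, 8.5, 9, 0, 0, 5.3, 30], [-40, 12, 9, 0, 0, 5.3, 30]]
  ]
}}

```text
clock: 1.3
eef_pos: [0.405, 0.3426, 0.1869]
tool_rot: [0.447, 0.894, 0.003, -0.0]
ft_force: [1.1, 1.0, 0.8]
grip_width: 0.0297
```

Emit:
{"op": "jog_arm", "data": {
  "deltas": [
    [[-39, 16, 9, 0, 0, 5.3, 30], [-37, 19, 9, 0, 0, 5.3, 30], [-35, 23, 9, 0, 0, 5.3, 30], [-33, 26, 9, 0, 0, 5.3, 30], [-30, 29, 9, 0, 0, 5.3, 30]]
  ]
}}

```text
clock: 1.8
eef_pos: [0.5916, 0.2292, 0.1401]
tool_rot: [0.648, 0.762, 0.004, -0.001]
ft_force: [0.2, 1.1, -0.1]
grip_width: 0.0299
```

Run:
```python
from h import *
plan(.655,.19,.12,0,3,30)
```

```text
t 1.8 rot [ 0.3 -0.4  9.2] d [ 63.4 -39.2 -20.1] F [ 0.2  1.1 -0.1] grip 29.9
[-16.3, 18.7, 6.7, 0.09, -0.15, 3.07, 30]
[-15.3, 19.6, 6.7, 0.09, -0.15, 3.07, 30]
[-14.2, 20.4, 6.7, 0.09, -0.15, 3.07, 30]
```

Emit:
{"op": "jog_arm", "data": {
  "deltas": [
    [[-16, 19, 6.5, 0.1, -0.1, 3, 30], [-15, 19.5, 6.5, 0.1, -0.1, 3, 30], [-14, 20.5, 6.5, 0.1, -0.2, 3, 30], [0, 0, 0, 0, 0, 0, 30]]
  ]
}}

```text
clock: 2.2
eef_pos: [0.6613, 0.1833, 0.1159]
tool_rot: [0.712, 0.703, -0.001, -0.001]
ft_force: [-1.1, 0.3, -0.8]
grip_width: 0.0298
```

```bash
cat >> h.py <<'E'
def wrist():
    o=get_obs(); im=camera("wrist"); T=np.eye(4); T[:3,:3]=R.from_quat(o["tool_rot"]).as_matrix(); T[:3,3]=o["eef_pos"]
    return im, T@camera_model("wrist")["T_tool_cam"]
E
python3 - <<'E'
from h import *
plan(.655,.19,.12,0,1,30)
im,T=wrist(); cv2.imwrite("pics/w1.png",im[:,:,::-1]); np.save("w1.npy",T)
E
```

```text
t 2.2 rot [-0.2  0.1 -0.7] d [-6.3  6.7  4.1] F [-1.1  0.3 -0.8] grip 29.8
[6.6, -6.4, -4.1, -0.16, 0.07, -0.72, 30]
```

View pics/w1.png

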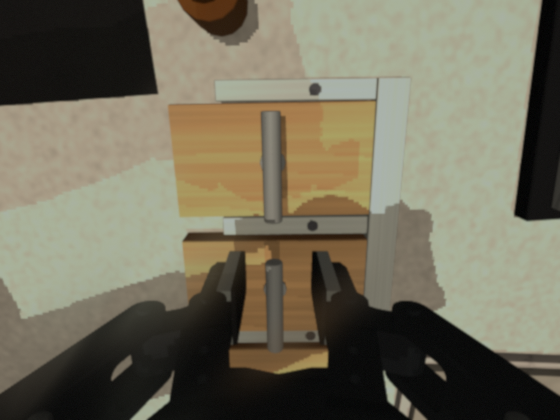

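Run:
```python
from h import *
T=np.load("w1.npy");m=camera_model("wrist")
for z,pts in ((.046,[(271,112),(273,221),(274,262),(276,350)]),(.02,[(170,104),(373,101),(181,217),(373,216),(184,236),(367,235)]),(.014,[(217,82),(224,225)]),(.016,[(376,80),(408,80)])):
    print(z,ray("wrist",pts,z,m,T)[:,:2].round(4).tolist())
```

```text
0.046 [[0.6584, 0.2518], [0.6585, 0.1825], [0.6586, 0.1528], [0.659, 0.081]]
0.02 [[0.5901, 0.2573], [0.7262, 0.2576], [0.5901, 0.1774], [0.7316, 0.1765], [0.5909, 0.1624], [0.7281, 0.1616]]
0.014 [[0.6215, 0.2712], [0.6204, 0.1686]]
0.016 [[0.7283, 0.271], [0.7497, 0.2707]]
```

Emit:
{"op": "jog_arm", "data": {
  "deltas": [
    [[3, -1, 35, -0.1, 0.1, -0.3, 30], [3, -1, 30, -0.1, 0, -0.2, 30], [2, 0, 10, 0, 0, -0.1, 30], [0.5, 0, 3, 0, 0, 0, 30], [0, 0, 0, 0, 0, 0, 30]]
  ]
}}

```text
clock: 2.75
eef_pos: [0.6577, 0.1962, 0.0401]
tool_rot: [0.705, 0.709, 0.003, 0.0]
ft_force: [0.7, -0.1, -0.0]
grip_width: 0.0296
```

Run:
```python
from h import *
plan(.6585,.1925,.032,0,1,30)
```

```text
t 2.75 rot [ 0.2 -0.2  0.3] d [ 0.8 -3.7 -8.1] F [ 0.7 -0.1 -0. ] grip 29.6
[-3.8, 0.8, 8.1, 0.22, -0.21, 0.28, 30]
```

Emit:
{"op": "jog_arm", "data": {
  "deltas": [
    [[-3, 0, 6, 0.2, -0.2, 0.3, 30], [-0.5, 0, 1.5, 0, 0, 0, 30], [0, 3, 0, 0, 0, 0, 30], [0, 2, 0, 0, 0, 0, 30], [0, 0, 0, 0, 0, 0, 30]]
  ]
}}

```text
clock: 3.25
eef_pos: [0.6663, 0.1936, 0.0378]
tool_rot: [0.707, 0.707, 0.004, 0.002]
ft_force: [0.9, 0.1, -0.3]
grip_width: 0.0301
```

Emit:
{"op": "jog_arm", "data": {
  "deltas": [
    [[0, 1.5, 0, 0, 0, 0, 30], [0, 0, 0, 0, 0, 0, 30]]
  ]
}}

```text
clock: 3.45
eef_pos: [0.6674, 0.1935, 0.0379]
tool_rot: [0.707, 0.707, 0.003, 0.002]
ft_force: [-1.0, 0.3, 1.3]
grip_width: 0.0302
```

Emit:
{"op": "jog_arm", "data": {
  "deltas": [
    [[0, 1.5, 0, 0, 0, 0, 30], [0, 0, 0, 0, 0, 0, 30]]
  ]
}}

```text
clock: 3.65
eef_pos: [0.6675, 0.1935, 0.0377]
tool_rot: [0.707, 0.707, 0.002, 0.001]
ft_force: [-0.3, -0.1, 0.3]
grip_width: 0.0297
```

Emit:
{"op": "jog_arm", "data": {
  "deltas": [
    [[0, 2, 1, 0, 0, 0, 30], [0, 0, 0, 0, 0, 0, 30]]
  ]
}}

```text
clock: 3.85
eef_pos: [0.6682, 0.1935, 0.0367]
tool_rot: [0.707, 0.707, 0.001, -0.0]
ft_force: [-2.8, 1.1, 1.5]
grip_width: 0.0297
```

Emit:
{"op": "jog_arm", "data": {
  "deltas": [
    [[0, 2, 1, 0, 0, 0, 30], [0, 0, 0, 0, 0, 0, 30]]
  ]
}}

```text
clock: 4.05
eef_pos: [0.6684, 0.1934, 0.0355]
tool_rot: [0.707, 0.707, -0.0, -0.002]
ft_force: [-3.0, 1.1, 1.1]
grip_width: 0.0301
```

Emit:
{"op": "jog_arm", "data": {
  "deltas": [
    [[0, 3, 0, 0, 0, 0, 30], [0, 3, 0, 0, 0, 0, 30]]
  ]
}}

```text
clock: 4.25
eef_pos: [0.6697, 0.1932, 0.0351]
tool_rot: [0.706, 0.708, -0.004, -0.005]
ft_force: [-11.0, 0.5, 8.1]
grip_width: 0.0298
```

Run:
```python
from h import *
plan(.6684,.1925,.032,0,1,30)
im,T=wrist(); cv2.imwrite("pics/w2.png",im[220:400,160:400,::-1].repeat(3,0).repeat(3,1)); np.save("w2.npy",T)
print(get_obs()["ft_force"])
```

```text
t 4.25 rot [-0.7 -0.   0.1] d [-1.3 -0.7 -3.1] F [-11.    0.5   8.1] grip 29.8
[-0.7, -1.2, 3.1, -0.73, -0.04, 0.13, 30]
[-11.07678437  -0.08308738   7.59586209]
```

View pics/w2.png

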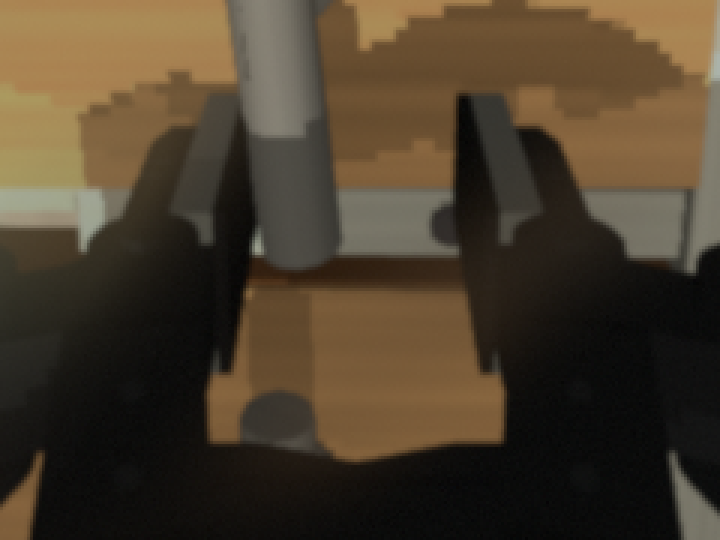

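The bar leaned about 0.1 rad and the force rose to 11 N, so the lane 1 knob is stiff and therefore sound. I back off and go to lane 2, using smaller pushes.

Emit:
{"op": "jog_arm", "data": {
  "deltas": [
    [[0, -6, 0, -0.5, 0, 0, 30], [0, -4, -15, -0.2, 0, 0, 30], [-5, 0, -20, 0, 0, 0, 30], [-30, 0, 0, 0, 0, 0, 30], [-35, 0, 0, 0, 0, 0, 30]]
  ]
}}

```text
clock: 4.8
eef_pos: [0.665, 0.1271, 0.0748]
tool_rot: [0.704, 0.711, 0.005, 0.004]
ft_force: [0.5, -0.3, -0.1]
grip_width: 0.0299
```

Emit:
{"op": "jog_arm", "data": {
  "deltas": [
    [[-20, 0, 0, 0, 0, 0, 30], [-2, 0, 0, 0, 0, 0, 30], [0, 0, 0, 0, 0, 0, 30]]
  ]
}}

```text
clock: 5.1
eef_pos: [0.6704, 0.1002, 0.0802]
tool_rot: [0.706, 0.708, 0.009, 0.008]
ft_force: [-0.1, -0.2, 0.3]
grip_width: 0.03
```

Run:
```python
from h import *
plan(.661,.092,.036,0,2,30)
```

```text
t 5.1 rot [ 1.4 -0.1  0.2] d [ -9.4  -8.2 -44.2] F [-0.1 -0.2  0.3] grip 30.0
[-4.1, -5.2, 22.0, 0.7, -0.06, 0.1, 30]
[-4.1, -5.0, 22.0, 0.7, -0.06, 0.1, 30]
```

Emit:
{"op": "jog_arm", "data": {
  "deltas": [
    [[-5, -7, 2, 0.8, 0, 0.2, 30], [-3, -2, 10, 0.5, 0, 0, 30], [0, 0, 18, 0, 0, 0, 30], [0, 0, 6, 0, 0, 0, 30], [0, 0, 0, 0, 0, 0, 30]]
  ]
}}

```text
clock: 5.6
eef_pos: [0.6615, 0.096, 0.0423]
tool_rot: [0.705, 0.709, 0.002, -0.001]
ft_force: [-1.4, 0.1, 0.2]
grip_width: 0.03
```

Run:
```python
from h import *
plan(.661,.092,.036,0,1,30)
```

```text
t 5.6 rot [ 0.1 -0.2  0.3] d [-0.5 -4.  -6.3] F [-1.4  0.1  0.2] grip 30.0
[-4.0, -0.5, 6.2, 0.08, -0.17, 0.27, 30]
```

Emit:
{"op": "jog_arm", "data": {
  "deltas": [
    [[-4, 2, 6, 0, -0.2, 0.3, 30], [0, 2, 2, 0, 0, 0, 30], [0, 2, 0, 0, 0, 0, 30], [0, 0, 0, 0, 0, 0, 30]]
  ]
}}

```text
clock: 6.0
eef_pos: [0.6671, 0.0927, 0.0335]
tool_rot: [0.707, 0.707, -0.001, -0.0]
ft_force: [-2.1, 0.0, 0.5]
grip_width: 0.03
```

Emit:
{"op": "jog_arm", "data": {
  "deltas": [
    [[0, 2, 0, 0, 0, 0, 30], [0, 2, 0, 0, 0, 0, 30]]
  ]
}}

```text
clock: 6.2
eef_pos: [0.669, 0.0925, 0.0334]
tool_rot: [0.707, 0.707, -0.002, -0.002]
ft_force: [-6.9, -1.4, 2.7]
grip_width: 0.0302
```

Emit:
{"op": "jog_arm", "data": {
  "deltas": [
    [[0, 2, 0, 0, 0, 0, 30], [0, 2, 0, 0, 0, 0, 30]]
  ]
}}

```text
clock: 6.4
eef_pos: [0.669, 0.0925, 0.0332]
tool_rot: [0.707, 0.708, -0.005, -0.005]
ft_force: [-6.1, 0.0, 4.3]
grip_width: 0.0301
```

Lane 2 is stiff as well (6–7 N with no travel), so it is sound. Next is lane 4, passing over the bow handle.

Emit:
{"op": "jog_arm", "data": {
  "deltas": [
    [[0, -7, 0, 0, 0, 0, 30], [0, -3, -15, -0.5, 0, 0, 30], [0, 0, -35, 0, 0, 0, 30], [-25, 0, -15, 0, 0, 0, 30], [-35, 0, 0, 0, 0, 0, 30]]
  ]
}}

```text
clock: 6.9
eef_pos: [0.6622, 0.0361, 0.1049]
tool_rot: [0.704, 0.71, 0.002, 0.002]
ft_force: [1.1, -0.1, -0.1]
grip_width: 0.0298
```

Emit:
{"op": "jog_arm", "data": {
  "deltas": [
    [[-35, -2, 0, 0.3, 0, 0, 30], [-30, -2, 0, 0.3, 0, 0, 30], [-10, -1, 0, 0.2, 0, 0, 30], [-2, 0, 0, 0, 0, 0, 30], [0, 0, 0, 0, 0, 0, 30]]
  ]
}}

```text
clock: 7.4
eef_pos: [0.6634, -0.0471, 0.1157]
tool_rot: [0.705, 0.709, 0.004, 0.005]
ft_force: [1.3, 0.0, -0.1]
grip_width: 0.0301
```

Run:
```python
from h import *
plan(.658,-.053,.034,0,3,30)
im,T=wrist(); cv2.imwrite("pics/w3.png",im[:,:,::-1]); np.save("w3.npy",T)
im=camera("top"); cv2.imwrite("pics/top3.png",im[:,:,::-1])
```

```text
t 7.4 rot [0.7 0.1 0.3] d [ -5.4  -5.9 -81.7] F [ 1.3  0.  -0.1] grip 30.1
[-1.9, -2.2, 27.2, 0.24, 0.05, 0.09, 30]
[-1.9, -2.0, 27.2, 0.24, 0.05, 0.09, 30]
[-1.9, -1.9, 27.2, 0.24, 0.05, 0.09, 30]
```

View pics/w3.png

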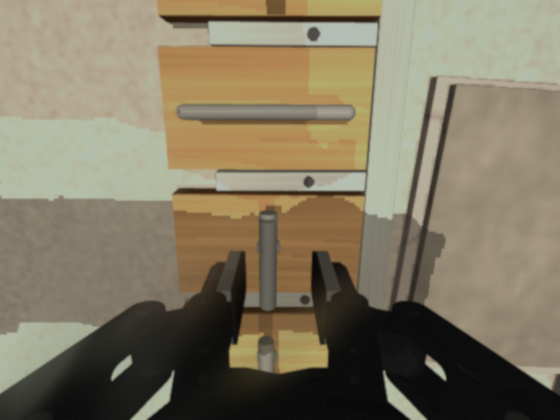

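The bow sample is at (265,112). The lane 4 bar runs from (268,212) to (268,310), and the lane 5 bar begins at (265,338).

Run:
```python
from h import *
T=np.load("w3.npy");m=camera_model("wrist")
print(ray("wrist",[(268,212),(268,310),(265,338),(266,371)],.046,m,T)[:,:2].round(4).tolist())
print(ray("wrist",[(174,193),(364,193),(179,291)],.02,m,T)[:,:2].round(4).tolist())
im=cv2.imread("pics/top3.png"); hsv=cv2.cvtColor(im,cv2.COLOR_BGR2HSV)
roi=np.zeros(hsv.shape[:2],bool); roi[130:155,170:360]=1
for r,c in rects("top",im,(hsv[...,1]<70)&(hsv[...,2]>60)&roi,0.05,60): print("grey",np.round(r[0],1),np.round(r[1],1),round(r[2],1),c.round())
```

```text
[[0.6584, -0.0418], [0.6581, -0.1154], [0.6558, -0.139], [0.6564, -0.1686]]
[[0.5905, -0.0358], [0.7275, -0.0356], [0.5879, -0.1152]]
grey [ 646.2 -219.4] [21.5 66.5] 87.7 [355. 142.]
grey [647.7 -94.7] [178.6  65.9] 89.3 [308. 142.]
grey [649.6  69.2] [10.7 65.7] 89.5 [247. 141.]
grey [650.7 163.6] [65.8 13.3] 0.1 [212. 142.]
grey [651.5 229. ] [90.9 65.6] 89.3 [182. 141.]
```

Emit:
{"op": "jog_arm", "data": {
  "deltas": [
    [[-3, -5, 28, 0.5, 0, 0.3, 30], [-2, -1, 28, 0.2, 0, 0, 30], [0, 0, 10, 0, 0, 0, 30], [0, 0, 3, 0, 0, 0, 30], [0, 0, 0, 0, 0, 0, 30]]
  ]
}}

```text
clock: 8.0
eef_pos: [0.6595, -0.0445, 0.0459]
tool_rot: [0.704, 0.71, 0.001, 0.001]
ft_force: [-0.3, -0.4, 0.6]
grip_width: 0.0301
```

Run:
```python
from h import *
plan(.658,-.053,.034,0,1,30)
```

```text
t 8.0 rot [0.2 0.1 0.6] d [ -1.5  -8.5 -11.9] F [-0.3 -0.4  0.6] grip 30.1
[-8.5, -1.6, 11.9, 0.17, 0.07, 0.55, 30]
```

Emit:
{"op": "jog_arm", "data": {
  "deltas": [
    [[-8, 0, 8, 0.2, 0, 0.5, 30], [-2, 2, 4, 0, 0, 0, 30], [0, 2, 0, 0, 0, 0, 30], [0, 0, 0, 0, 0, 0, 30]]
  ]
}}

```text
clock: 8.4
eef_pos: [0.6664, -0.0549, 0.0362]
tool_rot: [0.707, 0.707, 0.001, 0.002]
ft_force: [-0.2, 0.6, -1.0]
grip_width: 0.0302
```

Emit:
{"op": "jog_arm", "data": {
  "deltas": [
    [[0, 2, 0, 0, 0, 0, 30], [0, 2, 0, 0, 0, 0, 30]]
  ]
}}

```text
clock: 8.6
eef_pos: [0.6695, -0.0546, 0.0363]
tool_rot: [0.707, 0.707, 0.001, 0.001]
ft_force: [-1.7, 1.8, -0.4]
grip_width: 0.0301
```

Emit:
{"op": "jog_arm", "data": {
  "deltas": [
    [[0, 2, 0, 0, 0, 0, 30], [0, 2, 0, 0, 0, 0, 30]]
  ]
}}

```text
clock: 8.8
eef_pos: [0.6731, -0.0535, 0.0362]
tool_rot: [0.707, 0.708, 0.001, -0.0]
ft_force: [-1.5, 1.4, 0.2]
grip_width: 0.0299
```

Emit:
{"op": "jog_arm", "data": {
  "deltas": [
    [[0, 2, 0, 0, 0, 0, 30], [0, 2, 0, 0, 0, 0, 30]]
  ]
}}

```text
clock: 9.0
eef_pos: [0.6777, -0.0528, 0.0363]
tool_rot: [0.706, 0.708, 0.001, -0.0]
ft_force: [-0.6, 1.1, -0.5]
grip_width: 0.0303
```

Emit:
{"op": "jog_arm", "data": {
  "deltas": [
    [[0, 2.5, 0, 0, 0, 0, 30], [0, 2.5, 0, 0, 0, 0, 30], [0, 1, 0, 0, 0, 0, 30], [0, 0, 0, 0, 0, 0, 30]]
  ]
}}

```text
clock: 9.4
eef_pos: [0.6853, -0.054, 0.0366]
tool_rot: [0.707, 0.708, 0.001, 0.001]
ft_force: [-0.5, 1.1, 1.0]
grip_width: 0.0298
```

Emit:
{"op": "jog_arm", "data": {
  "deltas": [
    [[0, -5, 0, 0, 0, 0, 30], [0, -4, -15, 0, 0, 0, 30], [0, 0, -35, 0, 0, 0, 30], [-20, -2, -10, 0, 0, 0, 30], [-35, -5, 0, 0, 0, 0, 30]]
  ]
}}

```text
clock: 9.9
eef_pos: [0.6692, -0.1072, 0.1014]
tool_rot: [0.704, 0.71, 0.002, 0.003]
ft_force: [-0.6, -0.4, -0.3]
grip_width: 0.0298
```

Emit:
{"op": "jog_arm", "data": {
  "deltas": [
    [[-30, -5, 0, 0, 0, 0, 30], [-10, -2, 0, 0, 0, 0, 30], [-2, 0, 0, 0, 0, 0, 30], [0, 0, 0, 0, 0, 0, 30]]
  ]
}}

```text
clock: 10.3
eef_pos: [0.6621, -0.1578, 0.1063]
tool_rot: [0.707, 0.708, 0.003, 0.006]
ft_force: [-0.6, 0.2, -0.4]
grip_width: 0.03
```

Run:
```python
from h import *
plan(.656,-.150,.034,0,2,30)
im,T=wrist(); cv2.imwrite("pics/w4.png",im[:,:,::-1]); np.save("w4.npy",T)
```

```text
t 10.3 rot [0.7 0.3 0.1] d [ -6.1   7.8 -72.3] F [-0.6  0.2 -0.4] grip 30.0
[4.1, -3.5, 36.1, 0.36, 0.13, 0.03, 30]
[4.0, -3.3, 36.1, 0.36, 0.13, 0.03, 30]
```

View pics/w4.png

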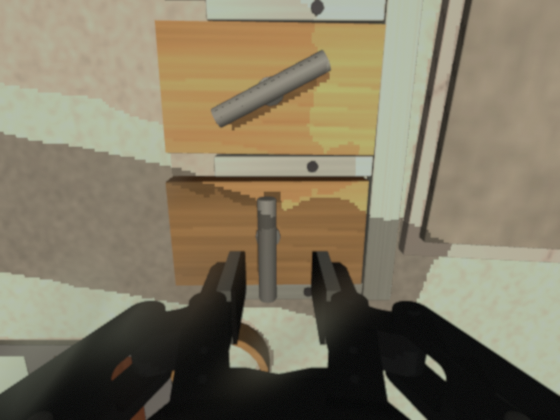

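Lane 4 is loose: it turned about 60° under roughly 1.5 N. Next I test lane 5, whose bar runs from (267,200) to (267,300) and is straight.

Emit:
{"op": "jog_arm", "data": {
  "deltas": [
    [[4, -4, 34, 0.4, 0.2, 0, 30], [2, -1, 24, 0.2, 0.1, 0, 30], [0, 0, 8, 0, 0, 0, 30], [0, 0, 2, 0, 0, 0, 30], [0, 0, 0, 0, 0, 0, 30]]
  ]
}}

```text
clock: 10.85
eef_pos: [0.6599, -0.146, 0.0378]
tool_rot: [0.704, 0.71, 0.002, 0.001]
ft_force: [-0.3, -0.1, -0.3]
grip_width: 0.03
```

Run:
```python
from h import *
T=np.load("w4.npy");m=camera_model("wrist")
print(ray("wrist",[(222,118),(322,62),(267,200),(268,300)],.046,m,T)[:,:2].round(4).tolist())
plan(.656,-.150,.034,0,1,30)
```

```text
[[0.6312, -0.0927], [0.6877, -0.0626], [0.6567, -0.1418], [0.6568, -0.2122]]
t 10.85 rot [ 0.3 -0.1  0.5] d [-3.9 -4.  -3.8] F [-0.3 -0.1 -0.3] grip 30.0
[-4.0, -3.9, 3.7, 0.26, -0.08, 0.51, 30]
```

Emit:
{"op": "jog_arm", "data": {
  "deltas": [
    [[-5, 0, 2, 0.2, 0, 0.5, 30], [0, 2, 0, 0, 0, 0, 30], [0, 2, 0, 0, 0, 0, 30], [0, 0, 0, 0, 0, 0, 30]]
  ]
}}

```text
clock: 11.25
eef_pos: [0.6658, -0.1514, 0.0388]
tool_rot: [0.707, 0.707, 0.002, 0.001]
ft_force: [-0.4, 0.5, -0.4]
grip_width: 0.0301
```

Emit:
{"op": "jog_arm", "data": {
  "deltas": [
    [[0, 2, 0, 0, 0, 0, 30], [0, 2, 0, 0, 0, 0, 30]]
  ]
}}

```text
clock: 11.45
eef_pos: [0.6688, -0.1513, 0.0388]
tool_rot: [0.707, 0.707, 0.001, 0.0]
ft_force: [-2.4, 1.2, 0.2]
grip_width: 0.03
```

Emit:
{"op": "jog_arm", "data": {
  "deltas": [
    [[0, 2, 0, 0, 0, 0, 30], [0, 2, 0, 0, 0, 0, 30]]
  ]
}}

```text
clock: 11.65
eef_pos: [0.6722, -0.1504, 0.0387]
tool_rot: [0.707, 0.707, 0.001, -0.001]
ft_force: [-2.8, 1.8, 0.9]
grip_width: 0.0297
```

Emit:
{"op": "jog_arm", "data": {
  "deltas": [
    [[0, 2, 0, 0, 0, 0, 30], [0, 2, 0, 0, 0, 0, 30]]
  ]
}}

```text
clock: 11.85
eef_pos: [0.6768, -0.1497, 0.0388]
tool_rot: [0.707, 0.707, 0.002, -0.001]
ft_force: [-1.0, 1.5, -0.1]
grip_width: 0.0297
```

Lane 5 is loose too. I turn it slightly more, then rise and look so I can align with the bar.

Emit:
{"op": "jog_arm", "data": {
  "deltas": [
    [[0, 1.5, 0, 0, 0, 0, 30], [0, 0, 0, 0, 0, 0, 30], [0, -5, 0, 0, 0, 0, 30], [0, -4, -20, 0, 0, 0, 30], [-10, -4, -35, 0, 0, 0, 30]]
  ]
}}

```text
clock: 12.35
eef_pos: [0.6634, -0.1593, 0.0887]
tool_rot: [0.706, 0.708, -0.001, -0.003]
ft_force: [0.6, 0.2, 0.8]
grip_width: 0.0303
```

Emit:
{"op": "jog_arm", "data": {
  "deltas": [
    [[-10, -5, -20, 0, 0, 8, 30], [-8, -5, -10, 0, 0, 8, 30], [-4, -5, 0, 0, 0, 8, 30], [0, 0, 0, 0, 0, 0, 30], [0, 0, 0, 0, 0, 0, 30]]
  ]
}}

```text
clock: 12.85
eef_pos: [0.6506, -0.1854, 0.1293]
tool_rot: [0.842, 0.539, 0.004, 0.006]
ft_force: [0.8, -1.0, -0.1]
grip_width: 0.03
```

Run:
```python
from h import *
plan(.656,-.177,.12,-25,1,30)
im,T=wrist(); cv2.imwrite("pics/w5.png",im[:,:,::-1]); np.save("w5.npy",T)
im=camera("top"); cv2.imwrite("pics/top5.png",im[:,:,::-1])
```

```text
t 12.85 rot [0.8 0.  0.2] d [ 5.4  8.4 -9.3] F [ 0.8 -1.  -0.1] grip 30.0
[9.9, 1.3, 9.3, 0.79, 0.01, 0.22, 30]
```

View pics/w5.png

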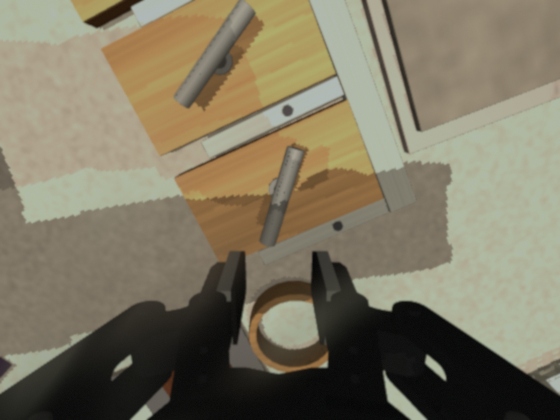

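```bash
cat >> h.py <<'E'
def bar(f,a,b,z=.046):
    p=ray("wrist",[a,b],z,camera_model("wrist"),np.load(f)); d=p[0]-p[1]; d*=np.sign(d[1])
    print("ends",p[:,:2].round(4).tolist(),"mid",p.mean(0)[:2].round(4),"len",np.hypot(*d[:2]).round(4),"az",np.degrees(np.arctan2(d[1],d[0])).round(1))
E
python3 - <<'E'
from h import *
bar("w5.npy",(297,148),(268,243)); bar("w5.npy",(246,6),(184,102))
plan(.657,-.177,.09,-42,3,34)
E
```

```text
ends [[0.6825, -0.1498], [0.6365, -0.2027]] mid [ 0.6595 -0.1763] len 0.0702 az 49.0
ends [[0.6889, -0.0612], [0.6293, -0.0933]] mid [ 0.6591 -0.0773] len 0.0676 az 28.4
t 12.95 rot [ 0.7 -0.1 17.2] d [  6.6   7.9 -38.7] F [ 0.2 -1.  -0.8] grip 30.0
[3.3, 0.7, 12.9, 0.23, -0.03, 5.73, 34]
[3.4, 0.4, 12.9, 0.23, -0.03, 5.73, 34]
[3.4, 0.2, 12.9, 0.23, -0.03, 5.73, 34]
```

Emit:
{"op": "jog_arm", "data": {
  "deltas": [
    [[4, 2, 15, 0.2, 0, 5.4, 34], [3.5, 1, 20, 0.2, 0, 5.4, 34], [3, 1, 10, 0.2, 0, 5, 34], [0, 0, 5, 0, 0, 0, 34], [0, 0, 0, 0, 0, 0, 34]]
  ]
}}

```text
clock: 13.45
eef_pos: [0.6604, -0.1764, 0.075]
tool_rot: [0.908, 0.418, 0.0, 0.0]
ft_force: [-0.1, 0.0, 0.2]
grip_width: 0.0341
```

Run:
```python
from h import *
plan(.6595,-.1763,.036,-41,2,34)
```

```text
t 13.45 rot [ 0.  -0.   0.5] d [ -0.9   0.1 -39. ] F [-0.1  0.   0.2] grip 34.1
[-0.2, -0.4, 19.5, 0.01, -0.02, 0.23, 34]
[-0.2, -0.4, 19.5, 0.01, -0.02, 0.23, 34]
```

Emit:
{"op": "jog_arm", "data": {
  "deltas": [
    [[0, 0, 18, 0, 0, 0.3, 34], [0, 0, 13, 0, 0, 0.2, 34], [0, 0, 4, 0, 0, 0, 34], [-6.5, -7.5, 0, 0, 0, 0, 34], [-6.5, -7.5, 0, 0, 0, 0, 34]]
  ]
}}

```text
clock: 13.95
eef_pos: [0.6425, -0.1766, 0.0401]
tool_rot: [0.908, 0.418, 0.002, 0.001]
ft_force: [1.1, -0.5, -0.0]
grip_width: 0.0337
```

Emit:
{"op": "jog_arm", "data": {
  "deltas": [
    [[-6.5, -7.5, 0, 0, 0, 0, 34], [-6.5, -7.5, 0, 0, 0, 0, 34], [-6.5, -7.5, 0, 0, 0, 0, 34], [0, 0, 0, 0, 0, 0, 34]]
  ]
}}

```text
clock: 14.35
eef_pos: [0.6155, -0.1785, 0.0431]
tool_rot: [0.908, 0.42, 0.006, 0.005]
ft_force: [0.1, 0.5, 0.6]
grip_width: 0.0342
```

Run:
```python
from h import *
plan(.50,-.1763,.036,-41,5,34)
im,T=wrist(); cv2.imwrite("pics/w6.png",im[:,:,::-1]); np.save("w6.npy",T)
```

```text
t 14.35 rot [ 0.8 -0.4  0.6] d [-115.5    2.2   -7.1] F [0.1 0.5 0.6] grip 34.2
[-14.6, -17.9, 1.1, 0.16, -0.07, 0.12, 34]
[-14.7, -17.9, 1.1, 0.16, -0.07, 0.12, 34]
[-14.7, -17.8, 1.2, 0.16, -0.07, 0.12, 34]
[-14.8, -17.8, 1.3, 0.16, -0.07, 0.12, 34]
[-14.8, -17.8, 1.3, 0.16, -0.07, 0.12, 34]
```

View pics/w6.png

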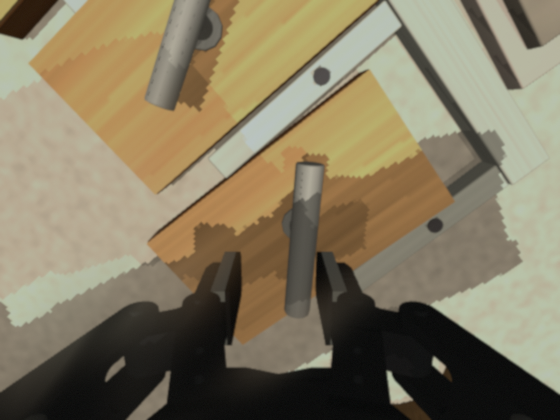

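The board is sliding out of lane 5. Its bar runs from (313,165) to (297,315), with the right finger behind it.

Emit:
{"op": "jog_arm", "data": {
  "deltas": [
    [[-12, -14.5, 3, 0.4, -0.2, 0.2, 34], [-13, -15, 2, 0.2, -0.1, 0.2, 34], [-13, -15, 1.5, 0.2, -0.1, 0.1, 34], [-10, -11, 1, 0.2, 0, 0.1, 34], [-3, -3, 0, 0, 0, 0, 34]]
  ]
}}

```text
clock: 14.9
eef_pos: [0.5455, -0.1812, 0.0389]
tool_rot: [0.909, 0.416, 0.005, 0.004]
ft_force: [-0.5, 0.8, -0.8]
grip_width: 0.0341
```

Run:
```python
from h import *
bar("w6.npy",(313,165),(297,315))
plan(.50,-.1763,.036,-41,3,34)
im,T=wrist(); cv2.imwrite("pics/w7.png",im[:,:,::-1]); np.save("w7.npy",T)
```

```text
ends [[0.6585, -0.1507], [0.6081, -0.2015]] mid [ 0.6333 -0.1761] len 0.0716 az 45.2
t 14.9 rot [ 0.7 -0.3  0.2] d [-45.5   4.9  -2.9] F [-0.5  0.8 -0.8] grip 34.1
[-8.7, -12.6, 0.8, 0.22, -0.11, 0.07, 34]
[-8.7, -12.6, 0.8, 0.22, -0.11, 0.07, 34]
[-8.7, -12.5, 0.9, 0.22, -0.11, 0.07, 34]
```

View pics/w7.png

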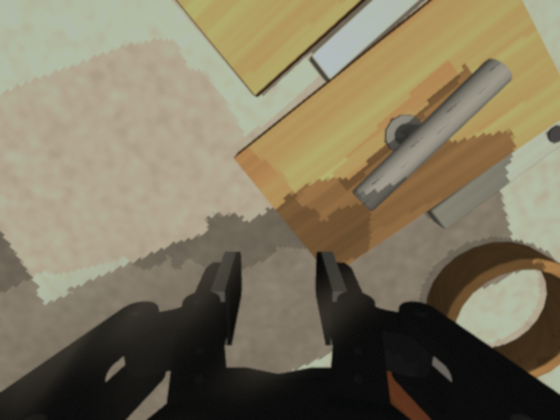

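The bar slipped out of the finger. It now runs from (495,65) to (370,200), and the board is still partly in its lane. I work out where it is.

Run:
```python
from h import *
bar("w7.npy",(497,67),(367,202))
print(ray("wrist",[(235,155),(322,268),(524,5)],.02,camera_model("wrist"),np.load("w7.npy"))[:,:2].round(4))
print(ray("wrist",[(400,132)],.02,camera_model("wrist"),np.load("w7.npy"))[:,:2].round(4))
```

```text
ends [[0.6645, -0.1694], [0.5961, -0.1796]] mid [ 0.6303 -0.1745] len 0.0692 az 8.5
[[ 0.5633 -0.1301]
 [ 0.5576 -0.2033]
 [ 0.6999 -0.1638]]
[[ 0.629  -0.1727]]
```

The board centre is now at (0.630, -0.1745) and the bar lies nearly along x. I will push it out along the bar's axis from behind, with the fingers shut.

Emit:
{"op": "jog_arm", "data": {
  "deltas": [
    [[0, 0, -20, 0.3, -0.1, 0, 0], [0, 0, -25, 0.3, 0, 0, 0]]
  ]
}}

```text
clock: 15.15
eef_pos: [0.5438, -0.1803, 0.0818]
tool_rot: [0.909, 0.417, -0.0, -0.003]
ft_force: [0.9, -0.3, -0.2]
grip_width: 0.0058
```

Run:
```python
from h import *
print(get_obs()["joint_pos"].round(2))
plan(.688,-.170,.09,-90,7,0)
```

```text
[-0.32  0.49 -0.04  1.05  0.    1.96]
t 15.15 rot [-0.3  0.  49.2] d [144.2  10.3   8.2] F [ 0.9 -0.3 -0.2] grip 5.8
[14.6, 14.6, -1.2, -0.05, 0.0, 7.03, 0]
[16.3, 12.7, -1.2, -0.05, 0.0, 7.03, 0]
[17.7, 10.7, -1.2, -0.05, 0.0, 7.03, 0]
[18.9, 8.4, -1.2, -0.05, 0.0, 7.03, 0]
[19.8, 6.0, -1.2, -0.05, 0.0, 7.03, 0]
[20.3, 3.6, -1.2, -0.05, 0.0, 7.03, 0]
[20.6, 1.1, -1.2, -0.05, 0.0, 7.03, 0]
```

Emit:
{"op": "jog_arm", "data": {
  "deltas": [
    [[14.5, 14.5, -1, 0, 0, 7, 0], [16, 12.5, -1, 0, 0, 7, 0], [18, 10.5, -1, 0, 0, 7, 0], [19, 8.5, -1, 0, 0, 7, 0], [20, 6, -1, 0, 0, 7, 0]]
  ]
}}

```text
clock: 15.65
eef_pos: [0.6566, -0.1741, 0.0945]
tool_rot: [0.994, 0.112, 0.005, -0.0]
ft_force: [0.1, -0.1, 0.2]
grip_width: -0.0003
```

Emit:
{"op": "jog_arm", "data": {
  "deltas": [
    [[18, 3, -1, 0, 0, 7, 0], [15, 1, -1, 0, 0, 6, 0], [0, 0, 0, 0, 0, 0, 0], [0, 0, 0, 0, 0, 0, 0]]
  ]
}}

```text
clock: 16.05
eef_pos: [0.6975, -0.171, 0.0968]
tool_rot: [1.0, -0.003, 0.008, -0.001]
ft_force: [0.3, 0.2, -0.2]
grip_width: 0.0003
```

Run:
```python
from h import *
plan(.688,-.172,.036,-90,3,0)
```

```text
t 16.05 rot [-0.1 -0.9 -0.3] d [ -9.5  -1.  -60.8] F [ 0.3  0.2 -0.2] grip 0.3
[-3.5, 0.4, 20.2, -0.02, -0.3, -0.11, 0]
[-3.4, 0.4, 20.2, -0.02, -0.3, -0.11, 0]
[-3.3, 0.4, 20.2, -0.02, -0.3, -0.11, 0]
```

Emit:
{"op": "jog_arm", "data": {
  "deltas": [
    [[-2, 0.4, 25, 0, -0.4, -0.1, 0], [-2, 0.3, 22, 0, -0.3, -0.1, 0], [0, 0, 8, 0, -0.1, 0, 0], [0, 0, 3, 0, 0, 0, 0], [0, 0, 0, 0, 0, 0, 0]]
  ]
}}

```text
clock: 16.55
eef_pos: [0.6934, -0.1719, 0.0392]
tool_rot: [1.0, 0.002, 0.001, -0.0]
ft_force: [-0.7, -0.2, 0.1]
grip_width: 0.0
```

Emit:
{"op": "jog_arm", "data": {
  "deltas": [
    [[-5, 0, 2, 0, 0, 0, 0], [-5, 0, 1, 0, 0, 0, 0], [-5, 0, 0, 0, 0, 0, 0], [-4, 0, 0, 0, 0, 0, 0]]
  ]
}}

```text
clock: 16.95
eef_pos: [0.6748, -0.1726, 0.0394]
tool_rot: [1.0, 0.002, 0.004, 0.0]
ft_force: [1.6, 0.6, -0.5]
grip_width: 0.0002
```

Run:
```python
from h import *
plan(.60,-.173,.036,-90,5,0)
```

```text
t 16.95 rot [ 0.  -0.5  0.3] d [-74.8  -0.4  -3.4] F [ 1.6  0.6 -0.5] grip 0.2
[-15.0, 0.0, 0.6, 0.01, -0.1, 0.05, 0]
[-15.0, 0.0, 0.6, 0.01, -0.1, 0.05, 0]
[-15.0, 0.0, 0.6, 0.01, -0.1, 0.05, 0]
[-15.0, 0.1, 0.6, 0.01, -0.1, 0.05, 0]
[-15.0, 0.1, 0.7, 0.01, -0.1, 0.05, 0]
```

Emit:
{"op": "jog_arm", "data": {
  "deltas": [
    [[-10, 0, 1, 0, -0.1, 0, 0], [-10, 0, 1, 0, -0.1, 0, 0], [-10, 0, 0.5, 0, -0.1, 0, 0], [-10, 0, 0.5, 0, -0.1, 0, 0], [-6, 0, 0, 0, 0, 0, 0]]
  ]
}}

```text
clock: 17.45
eef_pos: [0.633, -0.173, 0.0404]
tool_rot: [1.0, 0.003, 0.009, 0.001]
ft_force: [2.0, -0.2, -2.2]
grip_width: 0.0
```

Emit:
{"op": "jog_arm", "data": {
  "deltas": [
    [[-10, 0, 1, 0, -0.1, 0, 0], [-10, 0, 1, 0, -0.1, 0, 0], [-10, 0, 0.5, 0, -0.1, 0, 0], [-8, 0, 0.5, 0, -0.1, 0, 0], [0, 0, 0, 0, 0, 0, 0]]
  ]
}}

```text
clock: 17.95
eef_pos: [0.5977, -0.1737, 0.0406]
tool_rot: [1.0, 0.003, 0.012, 0.002]
ft_force: [-0.0, -0.8, -0.5]
grip_width: -0.0001
```

Run:
```python
from h import *
plan(.58,-.173,.036,-90,1,0)
im,T=wrist(); cv2.imwrite("pics/w8.png",im[:,:,::-1]); np.save("w8.npy",T)
t=camera("top"); cv2.imwrite("pics/top8.png",t[:,:,::-1])
a=cv2.resize(t[80:330,60:470,::-1],(574,350)); b=cv2.resize(im[:,:,::-1],(320,240)); c=np.zeros((594,574,3),np.uint8); c[:350]=a; c[354:,:320]=b; cv2.imwrite("pics/v8.png",c)
```

```text
t 17.95 rot [ 0.2 -1.3  0.4] d [-17.7   0.7  -4.6] F [-0.  -0.8 -0.5] grip -0.1
[-17.8, -0.9, 4.2, 0.22, -1.35, 0.39, 0]
```

View pics/v8.png

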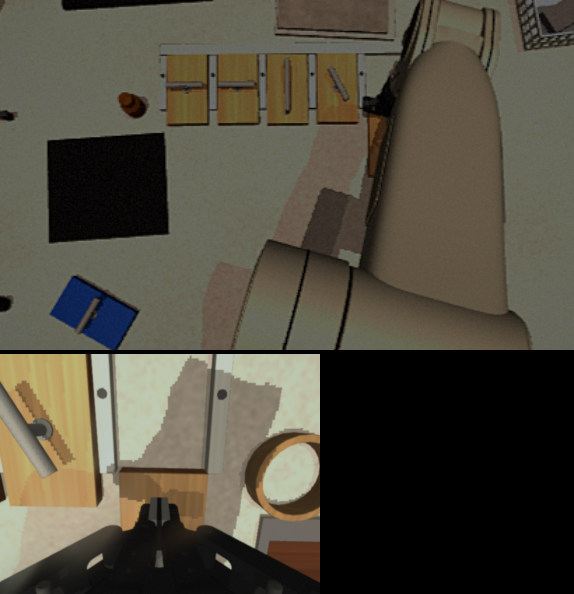

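The board's back edge is level with the divider ends and the bottle and bow sample look unmoved. I push a little more, then grip the bar once the board is free.

Emit:
{"op": "jog_arm", "data": {
  "deltas": [
    [[-9, 0, 1, 0.1, -0.5, 0.2, 0], [-10, 0, 1, 0, -0.5, 0.2, 0], [-6, 0, 0, 0, -0.3, 0, 0], [0, 0, 0, 0, 0, 0, 0]]
  ]
}}

```text
clock: 18.45
eef_pos: [0.5761, -0.1746, 0.0402]
tool_rot: [1.0, 0.0, 0.004, 0.002]
ft_force: [1.2, 0.1, 1.7]
grip_width: 0.0001
```

Emit:
{"op": "jog_arm", "data": {
  "deltas": [
    [[6, 0, 0, 0, 0, 0, 0], [2, 0, -25, 0, 0, 0, 0], [0, 0, -30, 0, 0, 0, 50], [-18, 1, -10, 0, 0, -4, 60], [-25, 1, 0, 0, 0, -4, 60]]
  ]
}}

```text
clock: 18.95
eef_pos: [0.5358, -0.1767, 0.1017]
tool_rot: [0.997, 0.073, -0.005, -0.0]
ft_force: [-0.5, -0.2, 0.3]
grip_width: 0.0432
```

Run:
```python
from h import *
plan(.526,-.1755,.06,-81.5,3,60)
```

```text
t 18.95 rot [-0.   0.6 -0.2] d [ -9.8   1.2 -41.7] F [-0.5 -0.2  0.3] grip 43.2
[-3.0, -0.9, 13.9, -0.02, 0.19, -0.06, 60]
[-3.1, -0.9, 13.9, -0.02, 0.19, -0.06, 60]
[-3.1, -0.9, 13.9, -0.02, 0.19, -0.06, 60]
```

Emit:
{"op": "jog_arm", "data": {
  "deltas": [
    [[0, -0.5, 18, 0, 0.4, -0.2, 60], [0, -0.5, 22, 0, 0.2, 0, 60], [0, 0, 20, 0, 0, 0, 60], [0, 0, 6, 0, 0, 0, 60], [0, 0, 0, 0, 0, 0, 60]]
  ]
}}

```text
clock: 19.45
eef_pos: [0.5278, -0.1753, 0.0323]
tool_rot: [0.997, 0.074, -0.006, -0.002]
ft_force: [0.8, 0.2, -0.3]
grip_width: 0.0598
```

Run:
```python
from h import *
plan(.529,-.1755,.031,-81.5,1,30)
im,T=wrist(); cv2.imwrite("pics/w9.png",im[:,:,::-1]); np.save("w9.npy",T)
```

```text
t 19.45 rot [-0.3  0.7 -0. ] d [ 1.2 -0.2 -1.3] F [ 0.8  0.2 -0.3] grip 59.8
[1.2, 0.4, 1.3, -0.26, 0.7, -0.02, 30]
```

View pics/w9.png

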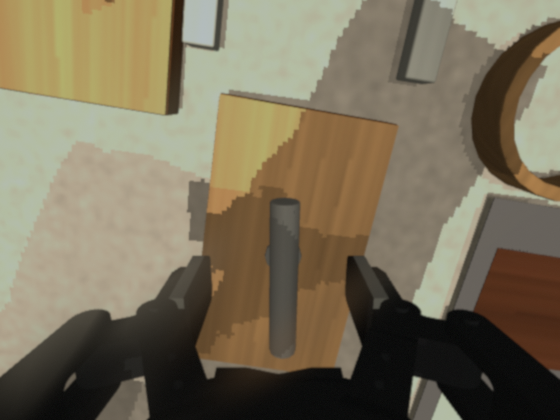

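The bar runs from (285,200) to (282,352), lies squarely between the fingers, and the board is clear of the stand. At this yaw the last joint would pass its range on the way to the mat, so I first turn the tool half round above the bar.

Emit:
{"op": "jog_arm", "data": {
  "deltas": [
    [[0, 0, -30, 0, 0.7, 0, 60], [0, 0, -15, 0, 0, -8.5, 60], [0, 0, 0, 0, 0, -8.5, 60], [0, 0, 0, 0, 0, -8.5, 60], [0, 0, 0, 0, 0, -8.5, 60]]
  ]
}}

```text
clock: 20.0
eef_pos: [0.5303, -0.176, 0.0835]
tool_rot: [0.93, 0.368, 0.002, -0.001]
ft_force: [-0.1, 0.2, -0.1]
grip_width: 0.0601
```

Emit:
{"op": "jog_arm", "data": {
  "deltas": [
    [[0, 0, 0, 0, 0, -8.5, 60], [0, 0, 0, 0, 0, -8.5, 60], [0, 0, 0, 0, 0, -8.5, 60], [0, 0, 0, 0, 0, -8.5, 60], [0, 0, 0, 0, 0, -8.5, 60]]
  ]
}}

```text
clock: 20.5
eef_pos: [0.5336, -0.177, 0.0899]
tool_rot: [0.731, 0.683, 0.003, 0.003]
ft_force: [-0.6, 0.5, -0.8]
grip_width: 0.06
```

Emit:
{"op": "jog_arm", "data": {
  "deltas": [
    [[0, 0, 0, 0, 0, -8.5, 60], [0, 0, 0, 0, 0, -8.5, 60], [0, 0, 0, 0, 0, -8.5, 60], [0, 0, 0, 0, 0, -8.5, 60], [0, 0, 0, 0, 0, -8.5, 60]]
  ]
}}

```text
clock: 21.0
eef_pos: [0.5365, -0.1778, 0.0959]
tool_rot: [0.43, 0.903, 0.002, 0.007]
ft_force: [-0.4, -0.7, -1.0]
grip_width: 0.0599
```

Emit:
{"op": "jog_arm", "data": {
  "deltas": [
    [[0, 0, 0, 0, 0, -8.5, 60], [0, 0, 0, 0, 0, -8.5, 60], [0, 0, 0, 0, 0, -8.5, 60], [0, 0, 0, 0, 0, -8.5, 60], [0, 0, 0, 0, 0, 0, 60]]
  ]
}}

```text
clock: 21.5
eef_pos: [0.5393, -0.1786, 0.1019]
tool_rot: [0.144, 0.99, -0.001, 0.011]
ft_force: [0.2, -0.2, 0.5]
grip_width: 0.06
```

Run:
```python
from h import *
bar("w9.npy",(285,202),(282,352))
print(get_obs()["joint_pos"].round(2))
plan(.529,-.1755,.032,98.5,3,40)
```

```text
ends [[0.5644, -0.1725], [0.4939, -0.182]] mid [ 0.5291 -0.1772] len 0.0711 az 7.7
[-0.32  0.44 -0.05  1.05  0.   -0.03]
t 21.5 rot [ -0.2   1.2 -25. ] d [-10.3   3.1 -69.9] F [ 0.2 -0.2  0.5] grip 60.0
[4.1, -0.0, 23.2, -0.07, 0.41, -8.35, 40]
[3.9, 0.5, 23.2, -0.07, 0.41, -8.35, 40]
[3.6, 1.1, 23.3, -0.07, 0.41, -8.35, 40]
```

Emit:
{"op": "jog_arm", "data": {
  "deltas": [
    [[4, 0, 10, 0, 0.4, -8.4, 60], [4, 0.5, 10, 0, 0.4, -8.4, 60], [3.5, 0, 20, 0, 0.4, -8.2, 45], [1, 0, 20, 0, 0, 0, 45], [0.5, 0, 6, 0, 0.1, 0, 45]]
  ]
}}

```text
clock: 22.0
eef_pos: [0.5312, -0.1782, 0.0399]
tool_rot: [-0.075, 0.997, -0.004, 0.003]
ft_force: [-0.2, 0.6, -0.0]
grip_width: 0.045
```

Run:
```python
from h import *
plan(.529,-.1772,.032,98,1,30)
```

```text
t 22.0 rot [-0.5  0.4  0.6] d [-2.2  1.  -7.9] F [-0.2  0.6 -0. ] grip 45.0
[2.1, 1.4, 7.9, -0.51, 0.36, 0.56, 30]
```

Emit:
{"op": "jog_arm", "data": {
  "deltas": [
    [[2, 1, 8, -0.3, 0.3, 0.4, 30], [0, 0, 2, 0, 0, 0, 20], [0, 0, 1, 0, 0, 0, 8], [0, 0, 0.5, 0, 0, 0, 8], [0, 0, 0, 0, 0, 0, 8]]
  ]
}}

```text
clock: 22.5
eef_pos: [0.5298, -0.1775, 0.03]
tool_rot: [-0.068, 0.998, -0.001, 0.001]
ft_force: [0.3, 0.8, -3.7]
grip_width: 0.0098
```

Run:
```python
from h import *
plan(.466,-.15,.033,98,4,8)
```

```text
t 22.5 rot [-0.2  0.1 -0.2] d [-63.8  27.5   3. ] F [ 0.3  0.8 -3.7] grip 9.8
[14.9, 9.0, -0.8, -0.04, 0.02, -0.04, 8]
[14.9, 9.0, -0.8, -0.04, 0.02, -0.04, 8]
[14.9, 9.0, -0.8, -0.04, 0.02, -0.04, 8]
[14.8, 9.0, -0.8, -0.04, 0.02, -0.04, 8]
```

Emit:
{"op": "jog_arm", "data": {
  "deltas": [
    [[12, 5, 1.5, 0, 0, 0, 8], [15, 8, 1, 0, 0, 0, 8], [15, 10, 1, 0, 0, 0, 8], [12, 12, 1, 0, 0, 0, 8], [5, 15, 1, 0, 0, 0, 8]]
  ]
}}

```text
clock: 23.0
eef_pos: [0.4771, -0.1419, 0.03]
tool_rot: [-0.066, 0.998, -0.009, 0.015]
ft_force: [2.5, -2.2, 1.5]
grip_width: 0.01
```

Run:
```python
from h import *
plan(.466,.05,.030,98,7,8)
```

```text
t 23.0 rot [-1.1  1.6 -0.4] d [-11.1 191.9  -0. ] F [ 2.5 -2.2  1.5] grip 10.0
[-2.0, 27.4, -0.5, -0.16, 0.23, -0.06, 8]
[-2.1, 27.4, -0.4, -0.16, 0.23, -0.06, 8]
[-2.1, 27.4, -0.3, -0.16, 0.23, -0.06, 8]
[-2.1, 27.4, -0.3, -0.16, 0.23, -0.06, 8]
[-2.2, 27.4, -0.2, -0.16, 0.23, -0.06, 8]
[-2.2, 27.4, -0.1, -0.16, 0.23, -0.06, 8]
[-2.2, 27.4, -0.1, -0.16, 0.23, -0.06, 8]
```

Emit:
{"op": "jog_arm", "data": {
  "deltas": [
    [[-1, 22, 0.5, -0.4, 0.6, 0, 8], [-1, 27, 0.5, -0.3, 0.5, 0, 8], [-1, 27, 0.5, -0.3, 0.4, 0, 8], [-1, 27, 0.5, -0.2, 0.3, 0, 8], [-1, 27, 0.5, -0.2, 0.3, 0, 8]]
  ]
}}

```text
clock: 23.5
eef_pos: [0.469, -0.0127, 0.0299]
tool_rot: [-0.062, 0.998, -0.003, -0.0]
ft_force: [0.3, -2.4, 0.8]
grip_width: 0.0098
```

Run:
```python
from h import *
plan(.466,.15,.030,98,5,8)
```

```text
t 23.5 rot [-0.4 -0.  -0.9] d [-3.000e+00  1.627e+02  1.000e-01] F [ 0.3 -2.4  0.8] grip 9.8
[-3.4, 32.4, -0.2, -0.08, -0.01, -0.19, 8]
[-3.5, 32.3, -0.2, -0.08, -0.01, -0.19, 8]
[-3.6, 32.3, -0.2, -0.08, -0.01, -0.19, 8]
[-3.7, 32.3, -0.1, -0.08, -0.01, -0.19, 8]
[-3.8, 32.3, -0.1, -0.08, -0.01, -0.19, 8]
```

Emit:
{"op": "jog_arm", "data": {
  "deltas": [
    [[-3.5, 29, 0.5, -0.2, 0, -0.2, 8], [-3.5, 30, 0.5, -0.2, 0, -0.2, 8], [-3.5, 30, 0.5, -0.2, 0, -0.2, 8], [-3.5, 30, 0.5, -0.2, 0.1, -0.2, 8], [-3.5, 28, 0.5, -0.2, 0.1, -0.2, 8]]
  ]
}}

```text
clock: 24.0
eef_pos: [0.4694, 0.1376, 0.0299]
tool_rot: [-0.068, 0.998, -0.002, 0.001]
ft_force: [0.7, -4.8, 2.8]
grip_width: 0.0097
```

Run:
```python
from h import *
plan(.465,.429,.031,98,10,8)
```

```text
t 24.0 rot [-0.2  0.1 -0.2] d [ -4.4 291.4   1.1] F [ 0.7 -4.8  2.8] grip 9.7
[-3.5, 28.9, -0.2, -0.02, 0.01, -0.02, 8]
[-3.5, 28.9, -0.2, -0.02, 0.01, -0.02, 8]
[-3.5, 28.9, -0.2, -0.02, 0.01, -0.02, 8]
[-3.6, 28.9, -0.2, -0.02, 0.01, -0.02, 8]
[-3.6, 28.9, -0.2, -0.02, 0.01, -0.02, 8]
[-3.6, 28.9, -0.2, -0.02, 0.01, -0.02, 8]
[-3.6, 28.9, -0.1, -0.02, 0.01, -0.02, 8]
[-3.6, 28.9, -0.1, -0.02, 0.01, -0.02, 8]
[-3.6, 28.9, -0.1, -0.02, 0.01, -0.02, 8]
[-3.6, 28.9, -0.1, -0.02, 0.01, -0.02, 8]
```

Emit:
{"op": "jog_arm", "data": {
  "deltas": [
    [[-3.5, 28, 0.3, -0.1, 0, 0, 8], [-3.5, 28, 0.3, -0.1, 0, 0, 8], [-3.5, 28, 0, -0.1, 0, 0, 8], [-3.5, 28, 0, -0.1, 0, 0, 8], [-3.5, 26, 0, -0.1, 0, 0, 8]]
  ]
}}

```text
clock: 24.5
eef_pos: [0.4661, 0.28, 0.0299]
tool_rot: [-0.067, 0.998, -0.002, 0.001]
ft_force: [1.0, -4.4, 2.1]
grip_width: 0.0093
```

Run:
```python
from h import *
plan(.465,.429,.031,98,5,8)
```

```text
t 24.5 rot [-0.3  0.1 -0.3] d [ -1.1 149.    1.1] F [ 1.  -4.4  2.1] grip 9.3
[-3.8, 29.6, -0.3, -0.06, 0.02, -0.06, 8]
[-3.8, 29.6, -0.3, -0.06, 0.02, -0.06, 8]
[-3.8, 29.6, -0.3, -0.06, 0.02, -0.06, 8]
[-3.9, 29.6, -0.3, -0.06, 0.02, -0.06, 8]
[-3.9, 29.6, -0.2, -0.06, 0.02, -0.06, 8]
```

Emit:
{"op": "jog_arm", "data": {
  "deltas": [
    [[-3.5, 30, 0, -0.1, 0, 0, 8], [-3.5, 30, 0, -0.1, 0, 0, 8], [-3.5, 30, 0, -0.1, 0, 0, 8], [-3, 25, 0, -0.1, 0, 0, 8], [-2, 15, 0, 0, 0, 0, 8]]
  ]
}}

```text
clock: 25.0
eef_pos: [0.461, 0.4131, 0.0299]
tool_rot: [-0.066, 0.998, -0.005, 0.0]
ft_force: [0.6, -5.0, 4.8]
grip_width: 0.0097
```

Emit:
{"op": "jog_arm", "data": {
  "deltas": [
    [[0, 3, 0, 0, 0, 0, 8], [0, 0, 0.5, 0, 0, 0, 8], [0, 0, 0.5, 0, 0, 0, 30], [0, 0, 0.5, 0, 0, 0, 40], [0, 0, 0.5, 0, 0, 0, 40]]
  ]
}}

```text
clock: 25.5
eef_pos: [0.4592, 0.417, 0.028]
tool_rot: [-0.067, 0.998, -0.005, 0.0]
ft_force: [-0.0, 0.1, 0.5]
grip_width: 0.0399
```

Emit:
{"op": "jog_arm", "data": {
  "deltas": [
    [[0, 0, -15, 0, 0, 0, 40], [0, 0, -30, 0, 0, 0, 40], [0, -15, -20, 0, 0, 8, 40], [0, -40, -5, 0, 0, 8, 0], [0, -40, 0, 0, 0, 8, 0]]
  ]
}}

```text
clock: 26.0
eef_pos: [0.4542, 0.3238, 0.099]
tool_rot: [0.147, 0.989, -0.004, -0.0]
ft_force: [0.9, -0.9, -0.1]
grip_width: 0.0118
```

Run:
```python
from h import *
# bar 4: mid .6591,-.0773 az 28.4 ; go beside its +x end, on the +y side
plan(.690,-.035,.10,90,12,0)
im=camera("top"); cv2.imwrite("pics/top10.png",im[:,:,::-1]); hsv=cv2.cvtColor(im,cv2.COLOR_BGR2HSV)
wood=(hsv[...,0]>8)&(hsv[...,0]<30)&(hsv[...,1]>100)&(hsv[...,2]>60)
for r,c in rects("top",im,wood,0.02,250): print("wood",np.round(r[0],1),np.round(r[1],1),round(r[2],1),c.round())
```

```text
t 26.0 rot [ -0.5  -0.  -17. ] d [ 235.8 -358.8    1. ] F [ 0.9 -0.9 -0.1] grip 11.8
[-27.5, -22.9, 0.1, -0.04, -0.0, -1.41, 0]
[-26.9, -23.5, 0.1, -0.04, -0.0, -1.41, 0]
[-26.4, -24.2, 0.1, -0.04, -0.0, -1.41, 0]
[-25.8, -24.8, 0.1, -0.04, -0.0, -1.41, 0]
[-25.1, -25.5, 0.1, -0.04, -0.0, -1.41, 0]
[-24.5, -26.1, 0.0, -0.04, -0.0, -1.41, 0]
[-23.8, -26.7, 0.0, -0.04, -0.0, -1.41, 0]
[-23.2, -27.3, 0.0, -0.04, -0.0, -1.41, 0]
[-22.5, -27.8, -0.0, -0.04, -0.0, -1.41, 0]
[-21.8, -28.4, -0.0, -0.04, -0.0, -1.41, 0]
[-21.1, -28.9, -0.0, -0.04, -0.0, -1.41, 0]
[-20.4, -29.4, -0.1, -0.04, -0.0, -1.41, 0]
```

Emit:
{"op": "jog_arm", "data": {
  "deltas": [
    [[-27, -22, 1, 0, 0, -1.4, 0], [-27, -23.5, 1, 0, 0, -1.4, 0], [-26, -24, 1, 0, 0, -1.4, 0], [-26, -25, 1, 0, 0, -1.4, 0], [-25, -25.5, 1, 0, 0, -1.4, 0]]
  ]
}}

```text
clock: 26.55
eef_pos: [0.5471, 0.1633, 0.0947]
tool_rot: [0.086, 0.996, -0.006, -0.004]
ft_force: [-0.5, 0.0, -0.6]
grip_width: 0.0002
```

Emit:
{"op": "jog_arm", "data": {
  "deltas": [
    [[-24, -26, 1, 0, 0, -1.4, 0], [-24, -26.5, 1, 0, 0, -1.4, 0], [-22, -27, 1, 0, 0, -1.4, 0], [-20, -27, 1, 0, 0, -1.4, 0], [-12, -18, 1, 0, 0, -1.4, 0]]
  ]
}}

```text
clock: 27.05
eef_pos: [0.6355, 0.0184, 0.089]
tool_rot: [0.023, 1.0, -0.004, -0.005]
ft_force: [0.5, -0.9, 0.4]
grip_width: 0.0001
```

Run:
```python
from h import *
plan(.682,-.035,.04,90,4,0)
im=cv2.imread("pics/top10.png"); hsv=cv2.cvtColor(im,cv2.COLOR_BGR2HSV)
wood=(hsv[...,0]>8)&(hsv[...,0]<30)&(hsv[...,1]>100)&(hsv[...,2]>60); wood[:110]=0
for r,c in rects("top",im,wood,0.02,250): print("wood",np.round(r[0],1),np.round(r[1],1),round(r[2],1),c.round())
```

```text
t 27.05 rot [-0.5 -0.5 -2.7] d [ 46.5 -53.4 -49. ] F [ 0.5 -0.9  0.4] grip 0.1
[-12.4, -12.7, 12.2, -0.12, -0.14, -0.66, 0]
[-12.2, -12.9, 12.2, -0.12, -0.14, -0.66, 0]
[-12.0, -13.0, 12.2, -0.12, -0.14, -0.66, 0]
[-11.8, -13.2, 12.2, -0.12, -0.14, -0.66, 0]
wood [ 616.  -296.6] [77.4 75.8] 89.3 [381. 156.]
wood [656.5 218.6] [ 78.6 137.8] 89.6 [193. 143.]
wood [657.  -76.3] [ 79.8 136.1] 88.9 [300. 142.]
wood [656.7  22.9] [ 79.9 138.3] 89.0 [265. 143.]
wood [657.7 118.4] [138.6  79.7] 0.1 [230. 142.]
```

Emit:
{"op": "jog_arm", "data": {
  "deltas": [
    [[-20, -22, 0, 0, -0.2, -1.5, 0], [-18, -20, 0, -0.2, -0.2, -1, 0], [-6, -8, 5, -0.1, -0.1, 0, 0], [0, 0, 20, 0, 0, 0, 0], [0, 0, 10, 0, 0, 0, 0]]
  ]
}}

```text
clock: 27.55
eef_pos: [0.68, -0.0394, 0.052]
tool_rot: [0.004, 1.0, -0.0, 0.0]
ft_force: [0.5, 1.0, -0.8]
grip_width: -0.0002
```

Run:
```python
from h import *
plan(.682,-.035,.04,90,1,0)
```

```text
t 27.55 rot [-0.   0.  -0.4] d [  2.    4.4 -12. ] F [ 0.5  1.  -0.8] grip -0.2
[-1.9, 4.4, 12.0, -0.02, 0.01, -0.4, 0]
```

Emit:
{"op": "jog_arm", "data": {
  "deltas": [
    [[-1, 3, 12, 0, 0, -0.3, 0], [0, 0, 3, 0, 0, 0, 0], [0, 0, 1, 0, 0, 0, 0], [0, -5, 0, 0, 0, 0, 0], [0, -4, 0, 0, 0, 0, 0]]
  ]
}}

```text
clock: 28.05
eef_pos: [0.6783, -0.0419, 0.033]
tool_rot: [-0.001, 1.0, 0.001, -0.003]
ft_force: [0.3, 0.0, 0.2]
grip_width: 0.0
```

Emit:
{"op": "jog_arm", "data": {
  "deltas": [
    [[0, -4, 0, 0, 0, 0, 0], [0, -3, 0, 0, 0, 0, 0], [0, -2, 0, 0, 0, 0, 0], [0, 0, 0, 0, 0, 0, 0]]
  ]
}}

```text
clock: 28.45
eef_pos: [0.6797, -0.0523, 0.0352]
tool_rot: [-0.001, 1.0, 0.001, -0.001]
ft_force: [0.3, 0.2, -0.4]
grip_width: -0.0001
```

Emit:
{"op": "jog_arm", "data": {
  "deltas": [
    [[0, -4, 0, 0, 0, 0, 0], [0, -3, 0, 0, 0, 0, 0]]
  ]
}}

```text
clock: 28.65
eef_pos: [0.6803, -0.0592, 0.0356]
tool_rot: [-0.001, 1.0, 0.001, 0.0]
ft_force: [0.3, 0.9, -0.2]
grip_width: 0.0002
```

Emit:
{"op": "jog_arm", "data": {
  "deltas": [
    [[0, 6, 0, 0, 0, 0, 0], [0, 3, -20, 0, 0, 0, 0], [0, 0, -35, 0, 0, -8.5, 0], [20, -5, -20, 0, 0, -8.5, 0], [40, -10, 0, 0, 0, -8.5, 0]]
  ]
}}

```text
clock: 29.15
eef_pos: [0.6273, -0.0777, 0.1107]
tool_rot: [-0.227, 0.974, 0.001, -0.001]
ft_force: [0.3, -0.2, 0.2]
grip_width: -0.0
```

```bash
cat >> h.py <<'E'
def findbar(im,T,cx,cy,rad=.05):
    """orthophoto at bar height round (cx,cy); fit the grey elongated blob"""
    m=camera_model("wrist"); f=210/np.tan(np.radians(m["fovy"]/2)); s=np.arange(-rad,rad,.0005)
    X,Y=np.meshgrid(cx+s,cy+s,indexing="ij"); P=np.stack([X,Y,np.full_like(X,.048)],-1)-T[:3,3]; q=P@T[:3,:3]
    o=cv2.remap(np.ascontiguousarray(im),(m["cx"]+f*q[...,0]/q[...,2]).astype(np.float32),(m["cy"]+f*q[...,1]/q[...,2]).astype(np.float32),cv2.INTER_LINEAR)
    h=cv2.cvtColor(o,cv2.COLOR_RGB2HSV); g=cv2.morphologyEx((h[...,1]<75).astype(np.uint8),cv2.MORPH_OPEN,np.ones((9,9)))
    for c in cv2.findContours(g,cv2.RETR_EXTERNAL,cv2.CHAIN_APPROX_NONE)[0]:
        if cv2.contourArea(c)>1000:
            r=cv2.minAreaRect(c[:,0,::-1].astype(np.float32)*.5); print("blob mid",(np.array(r[0])/1e3+[cx-rad,cy-rad]).round(4),"size",np.round(r[1],1),"ang",round(r[2],1))
    return o
E
python3 - <<'E'
from h import *
print(get_obs()["joint_pos"].round(2))
plan(.655,-.078,.10,0,8,85)
im,T=wrist(); cv2.imwrite("pics/w11.png",im[:,:,::-1]); np.save("w11.npy",T)
o=findbar(im,T,.659,-.077); cv2.imwrite("pics/o11.png",o[:,:,::-1])
t=camera("top"); cv2.imwrite("pics/top11.png",t[:,:,::-1])
print([(d['conf'],d['at']) for d in masks_of("board_a","wrist")])
E
```

```text
[-0.12  0.57  0.19  1.19  0.   -0.58]
t 29.15 rot [ 0.000e+00 -1.000e-01  1.163e+02] d [ 27.7  -0.3 -10.7] F [ 0.3 -0.2  0.2] grip -0.0
[-3.1, -1.6, 1.3, 0.0, -0.02, 14.53, 85]
[-3.4, -0.7, 1.3, 0.0, -0.02, 14.53, 85]
[-3.5, 0.1, 1.3, 0.0, -0.02, 14.53, 85]
[-3.3, 1.0, 1.3, 0.0, -0.02, 14.53, 85]
[-3.0, 1.8, 1.3, 0.0, -0.02, 14.53, 85]
[-2.4, 2.5, 1.3, 0.0, -0.02, 14.53, 85]
[-1.7, 3.0, 1.3, 0.0, -0.02, 14.53, 85]
[-0.9, 3.3, 1.3, 0.0, -0.02, 14.53, 85]
blob mid [ 0.6605 -0.0587] size [100.7  57. ] ang 4.5
blob mid [ 0.6587 -0.1215] size [11.  99.5] ang 90.0
[(0.97, [494.7, 311.2]), (0.77, [262.2, 222.0]), (0.73, [550.5, 367.6])]
```

Run:
```python
from h import *
o=cv2.imread("pics/o11.png"); h=cv2.cvtColor(o,cv2.COLOR_BGR2HSV)
print("y  ",[int(-127+v) for v in range(0,100,4)])
for i in range(20,200,16): print(round(.609+i*.0005,3),h[i,::8,1].tolist())
for i in range(20,200,32): print("V",round(.609+i*.0005,3),h[i,::8,2].tolist())
```

```text
y   [-127, -123, -119, -115, -111, -107, -103, -99, -95, -91, -87, -83, -79, -75, -71, -67, -63, -59, -55, -51, -47, -43, -39, -35, -31]
0.619 [34, 34, 50, 135, 137, 135, 136, 136, 135, 137, 134, 121, 99, 106, 137, 137, 138, 139, 137, 136, 77, 33, 35, 43, 132]
0.627 [32, 33, 50, 136, 134, 136, 134, 136, 136, 135, 137, 96, 33, 32, 93, 137, 137, 137, 139, 140, 76, 35, 35, 42, 135]
0.635 [33, 33, 48, 135, 134, 135, 135, 134, 134, 134, 134, 93, 32, 32, 113, 137, 138, 137, 140, 139, 78, 34, 33, 42, 136]
0.643 [33, 36, 47, 132, 134, 133, 132, 133, 134, 123, 55, 38, 32, 35, 122, 110, 70, 91, 125, 125, 69, 26, 29, 30, 129]
0.651 [33, 34, 46, 132, 133, 131, 132, 133, 132, 132, 77, 41, 33, 34, 31, 43, 35, 26, 31, 0, 20, 35, 29, 31, 133]
0.659 [34, 34, 47, 131, 130, 131, 129, 130, 131, 135, 134, 53, 41, 58, 31, 31, 23, 34, 31, 31, 28, 34, 73, 57, 135]
0.667 [34, 40, 46, 128, 127, 127, 129, 129, 132, 134, 131, 40, 78, 40, 36, 31, 27, 46, 29, 35, 33, 43, 55, 79, 87]
0.675 [36, 39, 48, 123, 125, 126, 128, 129, 130, 132, 126, 36, 71, 45, 39, 28, 30, 31, 15, 33, 48, 51, 64, 79, 87]
0.683 [38, 39, 48
[... 478 characters left out ...]
5, 136, 121, 118, 116, 126, 130, 112, 115, 109, 103, 104, 171, 165, 177, 175, 120, 112]
V 0.635 [133, 131, 106, 140, 133, 134, 136, 110, 110, 114, 110, 88, 80, 80, 113, 132, 109, 104, 106, 112, 156, 173, 170, 122, 101]
V 0.651 [130, 127, 105, 131, 136, 134, 137, 128, 133, 139, 112, 75, 100, 60, 58, 12, 36, 58, 58, 11, 13, 22, 183, 138, 92]
V 0.667 [83, 71, 106, 134, 137, 133, 138, 128, 131, 137, 128, 82, 23, 19, 43, 58, 57, 11, 26, 59, 54, 18, 23, 29, 35]
V 0.683 [126, 123, 107, 133, 137, 132, 137, 126, 130, 137, 126, 92, 93, 16, 13, 13, 13, 14, 12, 19, 20, 19, 24, 29, 33]
V 0.699 [123, 120, 107, 131, 136, 131, 133, 122, 117, 149, 173, 137, 18, 15, 13, 13, 12, 15, 15, 16, 19, 25, 27, 27, 27]
```

The bar is now along x within about 2°, with its middle near (0.659, -0.0775). I go over it lengthwise, with the jaws wide open along x.

Run:
```python
from h import *
plan(.659,-.0775,.09,180,8,85)
```

```text
t 29.3 rot [  0.7  -0.3 -64.4] d [ 37.5   2.2 -17.7] F [-0.2 -0.3 -0.2] grip -0.1
[-4.4, -1.8, 2.2, 0.08, -0.03, -8.05, 85]
[-4.1, -2.4, 2.2, 0.08, -0.03, -8.05, 85]
[-3.7, -2.9, 2.2, 0.08, -0.03, -8.05, 85]
[-3.3, -3.4, 2.2, 0.08, -0.03, -8.05, 85]
[-2.7, -3.8, 2.2, 0.08, -0.03, -8.05, 85]
[-2.2, -4.2, 2.2, 0.08, -0.03, -8.05, 85]
[-1.6, -4.4, 2.2, 0.08, -0.03, -8.05, 85]
[-0.9, -4.6, 2.2, 0.08, -0.03, -8.05, 85]
```

Emit:
{"op": "jog_arm", "data": {
  "deltas": [
    [[-4.5, -2, 2, 0.1, 0, -8, 85], [-4, -2.5, 2, 0.1, 0, -8, 85], [-3.5, -3, 2, 0.1, 0, -8, 85], [-3, -3.5, 2, 0.1, 0, -8, 85], [-2.5, -4, 2, 0.1, 0, -8, 85]]
  ]
}}

```text
clock: 29.8
eef_pos: [0.6486, -0.0774, 0.0977]
tool_rot: [-0.551, 0.834, -0.001, -0.002]
ft_force: [1.2, 0.4, -0.8]
grip_width: 0.0721
```

Emit:
{"op": "jog_arm", "data": {
  "deltas": [
    [[-2, -4, 2, 0.1, 0, -8, 85], [-1.5, -4, 2, 0.1, 0, -8, 85], [-1, -4, 2, 0.1, 0, -7.5, 85], [0, 0, 0, 0, 0, 0, 85]]
  ]
}}

```text
clock: 30.2
eef_pos: [0.6655, -0.0736, 0.0898]
tool_rot: [0.715, -0.699, 0.004, 0.0]
ft_force: [-0.4, -0.6, 0.7]
grip_width: 0.085
```

Run:
```python
from h import *
plan(.659,-.0775,.025,180,3,85)
im,T=wrist(); cv2.imwrite("pics/w12.png",im[:,:,::-1]); np.save("w12.npy",T)
o=findbar(im,T,.659,-.077,.04)
```

```text
t 30.2 rot [-0.3 -0.3  1.3] d [ -6.5  -3.9 -64.8] F [-0.4 -0.6  0.7] grip 85.0
[1.1, 2.3, 21.6, -0.08, -0.11, 0.44, 85]
[1.2, 2.3, 21.6, -0.08, -0.11, 0.44, 85]
[1.2, 2.2, 21.6, -0.08, -0.11, 0.44, 85]
blob mid [ 0.658  -0.0821] size [20.8 70.5] ang 85.7
blob mid [ 0.6587 -0.0458] size [11.5 79.5] ang 90.0
```

Emit:
{"op": "jog_arm", "data": {
  "deltas": [
    [[4, 6, 2, -0.2, -0.2, 1, 85], [0, 1, 3, 0, -0.1, 0.3, 85], [0, 0, 1, 0, 0, 0, 85]]
  ]
}}

```text
clock: 30.55
eef_pos: [0.658, -0.0776, 0.0834]
tool_rot: [-0.704, 0.71, -0.0, 0.0]
ft_force: [-0.9, 0.1, -0.5]
grip_width: 0.0851
```

Run:
```python
from h import *
plan(.658,-.0785,.023,180,3,85)
```

```text
t 30.55 rot [-0.   0.  -0.5] d [ -0.   -0.9 -60.4] F [-0.9  0.1 -0.5] grip 85.1
[0.3, 0.0, 20.1, -0.01, 0.0, -0.18, 85]
[0.3, 0.0, 20.1, -0.01, 0.0, -0.18, 85]
[0.3, 0.0, 20.1, -0.01, 0.0, -0.18, 85]
```

Emit:
{"op": "jog_arm", "data": {
  "deltas": [
    [[0, 0, 16, 0, 0, -0.2, 85], [0, 0, 12, 0, 0, -0.2, 85], [0, 0, 6, 0, 0, 0, 85], [0, 0, 4, 0, 0, 0, 85]]
  ]
}}

```text
clock: 30.95
eef_pos: [0.6583, -0.0782, 0.045]
tool_rot: [-0.705, 0.709, -0.001, 0.001]
ft_force: [-0.5, 0.3, 0.8]
grip_width: 0.085
```

Emit:
{"op": "jog_arm", "data": {
  "deltas": [
    [[0, 0, 8, 0, 0, 0, 85], [0, 0, 7, 0, 0, 0, 85], [0, 0, 5, 0, 0, 0, 85], [0, 0, 2, 0, 0, 0, 85]]
  ]
}}

```text
clock: 31.35
eef_pos: [0.6584, -0.0782, 0.0212]
tool_rot: [-0.705, 0.709, -0.001, 0.001]
ft_force: [-0.0, -0.1, 0.1]
grip_width: 0.0847
```

Run:
```python
from h import *
plan(.658,-.0785,.023,180,1,85)
```

```text
t 31.35 rot [-0.1 -0.  -0.3] d [-0.4 -0.3  1.8] F [-0.  -0.1  0.1] grip 84.7
[0.3, 0.4, -1.8, -0.15, -0.01, -0.35, 85]
```

Emit:
{"op": "jog_arm", "data": {
  "deltas": [
    [[0, 6, 0, 0, 0, 0, 85], [0, 6, 0, 0, 0, 0, 85], [0, 8, 0, 0, 0, 0, 85], [0, 10, 0, 0, 0, 0, 85], [0, 10, 0, 0, 0, 0, 85]]
  ]
}}

```text
clock: 31.85
eef_pos: [0.6183, -0.0779, 0.0218]
tool_rot: [-0.705, 0.709, -0.003, 0.003]
ft_force: [1.2, 0.0, -1.6]
grip_width: 0.0849
```

Run:
```python
from h import *
plan(.538,-.0785,.022,180,7,85)
im,T=wrist(); cv2.imwrite("pics/w13.png",im[:,:,::-1]); np.save("w13.npy",T)
x=get_obs()["eef_pos"][0]; findbar(im,T,x+.007,-.0785,.04)
```

```text
t 31.85 rot [-0.4 -0.  -0.3] d [-80.3  -0.6   0.2] F [ 1.2  0.  -1.6] grip 84.9
[0.2, 11.5, -0.1, -0.06, -0.0, -0.05, 85]
[0.1, 11.5, -0.1, -0.06, -0.0, -0.05, 85]
[0.1, 11.5, -0.1, -0.06, -0.0, -0.05, 85]
[0.1, 11.5, -0.1, -0.06, -0.0, -0.05, 85]
[0.1, 11.5, -0.1, -0.06, -0.0, -0.05, 85]
[0.1, 11.5, -0.0, -0.06, -0.0, -0.05, 85]
[0.1, 11.5, -0.0, -0.06, -0.0, -0.05, 85]
blob mid [ 0.6402 -0.0545] size [ 9. 45.] ang 90.0
blob mid [ 0.6265 -0.0845] size [25.5 71.7] ang 87.4
blob mid [ 0.5979 -0.049 ] size [20.  29.5] ang 90.0
```

Emit:
{"op": "jog_arm", "data": {
  "deltas": [
    [[0, 11, 0, -0.1, 0, 0, 85], [0, 11, 0, -0.1, 0, 0, 85], [0, 11, 0, -0.1, 0, 0, 85], [0, 11, 0, 0, 0, 0, 85], [0, 11, 0, 0, 0, 0, 85]]
  ]
}}

```text
clock: 32.4
eef_pos: [0.5618, -0.0777, 0.0244]
tool_rot: [-0.705, 0.709, -0.003, 0.003]
ft_force: [1.0, -1.0, -1.5]
grip_width: 0.0851
```

Emit:
{"op": "jog_arm", "data": {
  "deltas": [
    [[0, 11, 0, 0, 0, 0, 85], [0, 11, 0, 0, 0, 0, 85], [0, 8, 0, 0, 0, 0, 85], [0, 4, 0, 0, 0, 0, 85], [0, 0, 0, 0, 0, 0, 85]]
  ]
}}

```text
clock: 32.9
eef_pos: [0.5262, -0.0777, 0.0264]
tool_rot: [-0.705, 0.709, -0.005, 0.004]
ft_force: [0.2, 0.3, -0.2]
grip_width: 0.0851
```

Run:
```python
from h import *
plan(.528,-.0785,.022,180,1,85)
im,T=wrist(); cv2.imwrite("pics/w14.png",im[:,:,::-1]); np.save("w14.npy",T)
x=get_obs()["eef_pos"][0]; findbar(im,T,x+.007,-.0785,.04)
```

```text
t 32.9 rot [-0.7 -0.1 -0.4] d [ 1.8 -0.8 -4.4] F [ 0.2  0.3 -0.2] grip 85.1
[0.8, -1.8, 4.4, -0.74, -0.08, -0.36, 85]
blob mid [ 0.5344 -0.0852] size [24.5 71. ] ang 90.0
blob mid [ 0.5319 -0.05  ] size [22. 77.] ang 90.0
```

Emit:
{"op": "jog_arm", "data": {
  "deltas": [
    [[0.5, -1.5, 3, -0.5, 0, -0.2, 78], [0, 0, 1, -0.2, 0, 0, 70], [0, 0, 0.5, 0, 0, 0, 64], [0, 0, 0.5, 0, 0, 0, 64], [0, 0, 0.5, 0, 0, 0, 64]]
  ]
}}

```text
clock: 33.45
eef_pos: [0.5312, -0.0786, 0.0244]
tool_rot: [-0.706, 0.708, -0.002, 0.0]
ft_force: [-1.4, 1.1, 6.3]
grip_width: 0.0681
```

Run:
```python
from h import *
o=get_obs();plan(.470,.02,o["eef_pos"][2],180,5,64)
im,T=wrist(); cv2.imwrite("pics/w15.png",im[:,:,::-1])
findbar(im,T,o["eef_pos"][0],-.0785,.04)
```

```text
t 33.45 rot [-0.2 -0.1 -0.1] d [-61.2  98.6   0. ] F [-1.4  1.1  6.3] grip 68.1
[-19.7, 12.3, -0.1, -0.04, -0.03, -0.02, 64]
[-19.7, 12.3, -0.1, -0.04, -0.03, -0.02, 64]
[-19.7, 12.3, -0.1, -0.04, -0.03, -0.02, 64]
[-19.7, 12.2, -0.0, -0.04, -0.03, -0.02, 64]
[-19.7, 12.2, -0.0, -0.04, -0.03, -0.02, 64]
blob mid [ 0.5317 -0.0855] size [71. 25.] ang -0.0
blob mid [ 0.5309 -0.0517] size [79.5 25.5] ang -0.0
```

Emit:
{"op": "jog_arm", "data": {
  "deltas": [
    [[-15, 12, 0, 0, 0, 0, 64], [-20, 12, 0.3, 0, 0, 0, 64], [-22, 12, 0.3, 0, 0, 0, 64], [-22, 12, 0.3, 0, 0, 0, 64], [-22, 10, 0.3, 0, 0, 0, 64]]
  ]
}}

```text
clock: 34.0
eef_pos: [0.4814, 0.0184, 0.0247]
tool_rot: [-0.703, 0.711, -0.011, 0.001]
ft_force: [1.9, -1.7, 5.8]
grip_width: 0.0682
```

Run:
```python
from h import *
plan(.470,.318,.0244,180,12,64)
```

```text
t 34.0 rot [-1.  -0.8 -0.6] d [-11.4 299.6  -0.3] F [ 1.9 -1.7  5.8] grip 68.2
[-24.9, 1.2, -0.3, -0.08, -0.06, -0.05, 64]
[-25.0, 1.2, -0.3, -0.08, -0.06, -0.05, 64]
[-25.0, 1.2, -0.3, -0.08, -0.06, -0.05, 64]
[-25.0, 1.2, -0.2, -0.08, -0.06, -0.05, 64]
[-25.0, 1.1, -0.2, -0.08, -0.06, -0.05, 64]
[-25.0, 1.1, -0.2, -0.08, -0.06, -0.05, 64]
[-25.0, 1.1, -0.1, -0.08, -0.06, -0.05, 64]
[-25.0, 1.1, -0.1, -0.08, -0.06, -0.05, 64]
[-25.0, 1.0, -0.1, -0.08, -0.06, -0.05, 64]
[-25.0, 1.0, -0.1, -0.08, -0.06, -0.05, 64]
[-25.0, 1.0, -0.0, -0.08, -0.06, -0.05, 64]
[-25.0, 1.0, -0.0, -0.08, -0.06, -0.05, 64]
```

Emit:
{"op": "jog_arm", "data": {
  "deltas": [
    [[-25, 1, 0.2, -0.3, -0.2, -0.1, 64], [-25, 1, 0.2, -0.3, -0.2, -0.1, 64], [-25, 1, 0.2, -0.2, -0.2, -0.1, 64], [-25, 1, 0.2, -0.2, -0.2, -0.1, 64], [-25, 1, 0.2, -0.2, -0.2, -0.1, 64]]
  ]
}}

```text
clock: 34.5
eef_pos: [0.4791, 0.1397, 0.0244]
tool_rot: [-0.704, 0.71, -0.005, -0.006]
ft_force: [0.4, -4.2, 7.1]
grip_width: 0.0682
```

Run:
```python
from h import *
plan(.470,.318,.0250,180,7,64)
```

```text
t 34.5 rot [ 0.1 -0.9 -0.5] d [ -9.1 178.3   0.6] F [ 0.4 -4.2  7.1] grip 68.2
[-25.5, 1.5, -0.5, 0.01, -0.12, -0.07, 64]
[-25.5, 1.5, -0.4, 0.01, -0.12, -0.07, 64]
[-25.5, 1.5, -0.4, 0.01, -0.12, -0.07, 64]
[-25.5, 1.4, -0.3, 0.01, -0.12, -0.07, 64]
[-25.5, 1.4, -0.2, 0.01, -0.12, -0.07, 64]
[-25.5, 1.4, -0.2, 0.01, -0.12, -0.07, 64]
[-25.5, 1.3, -0.1, 0.01, -0.12, -0.07, 64]
```

Emit:
{"op": "jog_arm", "data": {
  "deltas": [
    [[-25, 1.5, -0.2, 0, -0.3, -0.1, 64], [-25, 1.5, -0.2, 0, -0.3, -0.1, 64], [-25, 1.5, -0.2, 0, -0.2, -0.1, 64], [-25, 1.5, -0.2, 0, -0.2, -0.1, 64], [-25, 1.5, -0.2, 0, -0.2, -0.1, 64]]
  ]
}}

```text
clock: 35.0
eef_pos: [0.4725, 0.2651, 0.0246]
tool_rot: [-0.706, 0.708, -0.001, -0.003]
ft_force: [0.4, -5.1, 5.5]
grip_width: 0.0683
```

Run:
```python
from h import *
plan(.468,.318,.0250,180,2,64)
im,T=wrist(); cv2.imwrite("pics/w16.png",im[:,:,::-1]); np.save("w16.npy",T)
im=camera("top"); cv2.imwrite("pics/top16.png",im[:,:,::-1])
print([(round(d['conf'],2),d['at']) for d in masks_of("board_a","wrist")])
```

```text
t 35.0 rot [ 0.1 -0.3 -0.2] d [-4.5 52.9  0.4] F [ 0.4 -5.1  5.5] grip 68.3
[-26.4, 2.3, -0.3, 0.06, -0.16, -0.08, 64]
[-26.5, 2.3, -0.2, 0.06, -0.16, -0.08, 64]
[(0.8, [3.5, 14.5]), (0.72, [263.2, 240.2]), (0.61, [18.1, 178.8])]
```

Emit:
{"op": "jog_arm", "data": {
  "deltas": [
    [[-22, 2, 0, 0, -0.1, 0, 64], [-18, 1, 0, 0, -0.1, 0, 64], [-8, 1, 0, 0, 0, 0, 64], [-2, 0, 0, 0, 0, 0, 64], [0, 0, 0, 0, 0, 0, 64]]
  ]
}}

```text
clock: 35.65
eef_pos: [0.469, 0.3055, 0.0247]
tool_rot: [-0.704, 0.71, -0.005, -0.007]
ft_force: [-0.2, 2.4, 1.7]
grip_width: 0.0681
```

Emit:
{"op": "jog_arm", "data": {
  "deltas": [
    [[0, 0, 0.5, 0, 0, 0, 78], [0, 0, 0.5, 0, 0, 0, 85], [0, 0, 0.5, 0, 0, 0, 85], [0, 0, -12, 0, 0, 0, 85], [0, 0, -25, 0, 0, 0, 85]]
  ]
}}

```text
clock: 36.15
eef_pos: [0.4654, 0.3006, 0.0558]
tool_rot: [-0.703, 0.711, -0.004, -0.014]
ft_force: [0.6, 0.2, 0.4]
grip_width: 0.085
```

Emit:
{"op": "jog_arm", "data": {
  "deltas": [
    [[0, 0, -35, 0, 0, 0, 85], [0, 20, -35, 0, 0, 0, 85], [0, 40, -25, 0, 0, 0, 85], [20, 45, 0, 0, 0, 0, 85], [30, 40, 0, 0, 0, 0, 85]]
  ]
}}

```text
clock: 36.65
eef_pos: [0.3246, 0.2585, 0.1635]
tool_rot: [-0.702, 0.712, -0.005, -0.007]
ft_force: [-0.6, -1.0, 0.3]
grip_width: 0.0853
```

Run:
```python
from h import *
print(get_obs()["eef_pos"])
im=camera("top"); cv2.imwrite("pics/top17.png",im[:,:,::-1]); im=im[:,:,::-1].copy(); hsv=cv2.cvtColor(im,cv2.COLOR_BGR2HSV)
wood=(hsv[...,0]>8)&(hsv[...,0]<30)&(hsv[...,1]>100)&(hsv[...,2]>60); wood[:110]=0
for r,c in rects("top",im,wood,0.02,250): print("wood",np.round(r[0],1),np.round(r[1],1),round(r[2],1),c.round())
s=camera("scene")[:,:,::-1]
v=np.zeros((600,780,3),np.uint8); v[:300,:480]=cv2.resize(im[90:290,60:380],(480,300)); v[302:602,:]=cv2.resize(s[170:330,140:480],(780,298),interpolation=cv2.INTER_CUBIC)
cv2.imwrite("pics/v17.png",v)
```

```text
[0.32457466 0.25845791 0.16351967]
wood [467.8 305.4] [ 79.7 140.6] 25.5 [159. 212.]
wood [460.3 424.5] [138.8  80.6] 12.5 [116. 214.]
wood [ 616.  -296.5] [77.3 75.8] 89.3 [381. 156.]
wood [656.8 218.6] [138.  77.] 0.2 [193. 143.]
wood [656.7  22.8] [ 79.9 138.3] 89.0 [265. 143.]
wood [657.5 118.4] [138.2  79.7] 0.1 [230. 142.]
```

View pics/v17.png

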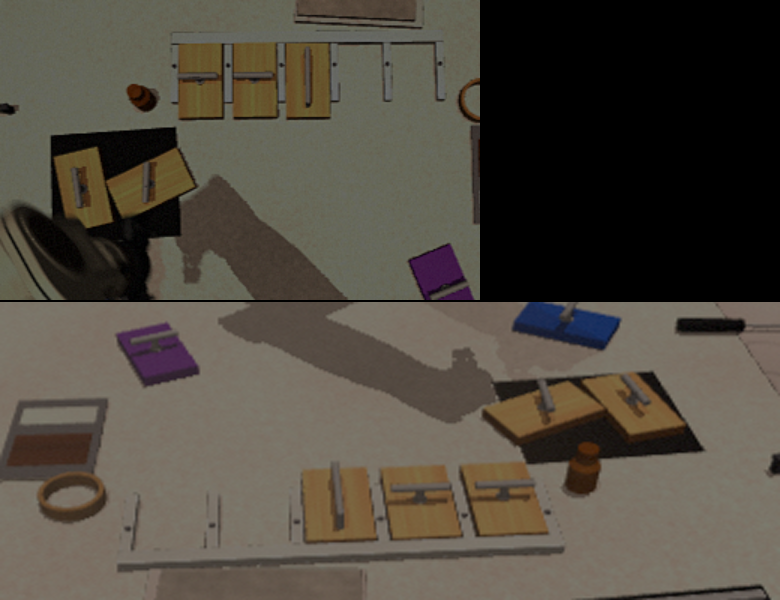

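Both loose boards lie flat side by side on the mat. In the top view they are at (80,187) and (150,183), with bars about 90° and about 25° askew. Lanes 1 and 2 are home with straight bars, and the bow sample, bottle and tape are where they were. I let the arm settle and hand in.

Emit:
{"op": "jog_arm", "data": {
  "deltas": [
    [[0, 0, -10, 0, 0, 0, 85], [0, 0, 0, 0, 0, 0, 85], [0, 0, 0, 0, 0, 0, 85], [0, 0, 0, 0, 0, 0, 85]]
  ]
}}

```text
clock: 37.15
eef_pos: [0.3185, 0.253, 0.1743]
tool_rot: [-0.702, 0.712, -0.005, -0.01]
ft_force: [-0.5, -0.7, -0.2]
grip_width: 0.085
```

Run:
```python
from h import *
o=get_obs(); print(o["clock"],o["eef_pos"],o["ft_force"].round(1))
im=cv2.imread("pics/top17.png"); hsv=cv2.cvtColor(im,cv2.COLOR_BGR2HSV)
g=(hsv[...,1]<85)&(hsv[...,2]>45); 
for x0,x1,y0,y1 in ((150,172,195,230),(105,118,195,230)):
    m=np.zeros_like(g); m[y0:y1,x0:x1]=g[y0:y1,x0:x1]
    for r,c in rects("top",im,m,.05,20): print("bar",np.round(r[0],1),np.round(r[1],1),round(r[2],1))
print(job_done())
```

```text
37.15 [0.31852016 0.25297123 0.17429943] [-0.5 -0.7 -0.2]
bar [468.  304.7] [10.4 68. ] 89.2
bar [459.7 423.8] [69.1 10.3] 10.2
the job is handed in; nothing more can be done
None
```

The job is handed in at 37 s of the 72 s allowed; I have no verdict back. I twisted the four knobs left to right. Lanes 1 and 2 were stiff, so both are sound. Lanes 4 and 5 kept turning under about 2–3 N, so both are loose. I slid both loose boards along the counter onto the mat.

**Last checks, from the top camera and force readings:**
- **Loose boards:** their centres are at (0.468, 0.305) and (0.460, 0.425) m, against a mat centre of (0.469, 0.374) m. They lie flat and not stacked, though nearly touching. The bars are about 26° (0.45 rad) and 92° askew.
- **Sound boards:** lanes 1 and 2 are home within about 3 mm and their bars look straight. I did not measure their angle again at the end.
- **Bystanders:** the bow sample and tape roll measured unmoved, and the bottle looked unmoved.
- **Arm:** it stood clear of everything, with no contact force.

**What went less well:**
- The twist on lane 1 peaked at about 11 N at the bar, over the 10 N counted as wrenching, though the run only fails above 20 N against the stand.
- My first pull on the lane 5 board slipped off its bar, so I pushed it out along the bar instead.
- The lane 4 board turned about 65° while I dragged it, which cut the bar's askew angle from about 90° to 26°.

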